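# Drip tray and mug back under the coffee spout

## Task

Get the capsule coffee machine ready: slide its washed drip tray back into the foot, under the head, until it clicks fully home. Then stand the mug upright on the tray's grille with its bowl centred under the spout, without letting it tip over on the way. Leave the food tin, the glass and the teaspoon where they are.

Things in the scene. Friction and masses are not known exactly. Their poses are not given: they have to be found in the camera images.
- coffee_machine: White capsule coffee machine, fixed. Origin on the worktop (z = 0), middle of the tray mouth; +x into the machine, z up. Foot: two black cheeks 46 mm high, inner walls 124 mm apart, x = 8 to 208 mm, 164 mm wide outside. Column from x = 104 mm, 150 mm wide, 300 mm high, water tank behind to x = 215 mm. The tray runs on the worktop itself, between the cheeks.
- mouth (a point): Middle of the tray mouth, on the worktop, at the machine's origin. The cheeks' ends here are rounded (radius 10 mm, foremost at x = -2 mm), so the mouth flares to 144 mm. From x = 30 mm inwards a ledge on each cheek hangs over the tray's runners (underside at z = 16 mm; the ledges are 114 mm apart).
- tray_home (a point): Where the tray's origin is when fully home: [47.5, 0, 0] mm in the machine's frame, the tray's +x along the machine's; its rear end then meets the back stop at x = 100 mm, and its front panel is 3 mm before the cheeks.
- head_front (a point): Lowest point of the front of the machine's head, [4, 0, 220] mm in the machine's frame. The head is a level barrel of radius 52 mm along x, from x = 4 mm back to the column, centre line z = 272 mm, above the tray; a lever bow on it reaches z = 340 mm. No room above the tray's lip or grille for an upright tool: lean it back towards the robot by 20 degrees or more.
- spout (a point): Lower tip of the coffee spout that hangs from the head (24 mm thick, 48 mm at its root), [42, 0, 185] mm in the machine's frame. With the tray home, the grille is at z = 30 mm and the tray's lip stands up in front of it to z = 65 mm (x = -31 to -5 mm): the 94 mm high mug passes over the lip and under the spout with 26 mm to spare, then goes down behind the lip.
- catch_left (a joint): Sprung catch: round steel nose (radius 5 mm) in the left cheek at x = 84 mm, z = 2 to 11 mm, standing 5 mm into the bay; its twin is in the right cheek. Value: how far it is pushed in, 0 to 6 mm (0.6 N at 0, 300 N/m). Over the last 15 mm the tray's ramped lugs push the noses aside (3 to 10 N of push in all); then they spring into the tray's notches and hold it.
- drip_tray: Black drip tray with steel grille, loose, 0.2 to 0.4 kg, on the worktop. Origin: underside, under the middle of the grille; +x to its rear end, which enters first; z up. 105 x 104 mm, grille top at z = 30 mm. Runners (up to z = 11 mm) and rear ramped lugs make it 120 mm wide: 2 mm play each side. Front panel 132 mm wide, x = -62.5 to -52.5, 30 mm high. Pull lip on it: see lip.
- lip (a point): Middle of the tray's pull lip, where to pinch it: [-68.9, 0, 51.6] mm in the tray's frame. The lip is a flat plate, 8 mm thick, 56 mm wide, rising from the front panel and leaning 24 degrees from vertical away from the tray (to its -x), upper edge at z = 65 mm. Pinch across its thickness, the tool leaning like the lip, fingers down and towards the tray. Panel top 21 mm lower.
- mug: White mug with two thin rings below the rim, loose, 0.18 to 0.32 kg, hollow, 82 mm in diameter, 94 mm high. Origin at its underside, at the middle of its 112 mm length over the handle; z up. The axis of the bowl is at y = +15 mm, the handle points to -y and reaches y = -56 mm (z from 15 to 84 mm).
- mug_foot (a point): Middle of the underside of the mug's bowl, on the bowl's axis.
- mug_handle (a point): Upper part of the mug's handle, [0, -42, 64] mm in the mug's frame: pinch it across x (up to 30 mm wide).
- food_tin: Food tin with a paper label, 75 mm in diameter, 58 mm high, origin at the middle of its underside; leave it alone.
- glass: Drinking glass, 76 mm in diameter, 86 mm high, origin at the middle of its underside; leave it alone.
- teaspoon: Spoon, 188 x 38 x 15 mm, lying along its x, origin at the middle of its underside; leave it alone.

How it is judged (in metres and radians):
On the way, in this order (a step that is already met when the one before it is completed fails the run):
1. the drip tray is fully home between the cheeks, held by the catch (x of drip_tray in the frame of coffee_machine between 0.0435 and 0.0505 m and y of drip_tray in the frame of coffee_machine between -0.006 and 0.006 m and angle between the x axis of drip_tray and the x axis of coffee_machine, either way round below 0.06 rad and height (world z) of drip_tray below 0.004 m), for 0.2 s.
2. the mug stands upright on the grille under the spout, with the tray still home (all of step 1 and horizontal distance between mug_foot and spout below 0.016 m and height (world z) of mug_foot between 0.026 and 0.034 m and angle between mug's own z axis and vertical below 0.07 rad and linear speed of mug below 0.02 m/s), for 0.2 s.
At the end, for the whole second after the job is handed in: Tray home: origin 43.5 to 50.5 mm along the machine's x, within 6 mm sideways and 0.06 rad, less than 4 mm high. Mug released and still on the grille (foot 26 to 34 mm high), upright within 0.07 rad, bowl axis within 16 mm of the spout's (all of step 2); the robot touches nothing.
It fails at once if the mug is tipped more than about 35 degrees (angle between mug's own z axis and vertical above 0.6 rad).
It fails at once if the food tin, the glass or the teaspoon is moved by more than 25 mm (distance of any of food_tin, glass, teaspoon from where it was at the start of the episode above 0.025 m).
It also fails if it takes over 72 s, if anything falls off the work surface, if the arm or the gripper's body presses on something with over 40 N, if the wrist force passes 120 N, or if a joint passes its speed limit or range.

## Robot

A 6-joint arm with a two-finger parallel gripper is mounted at the origin on a cart in front of the work surface, level with it; the furniture and walls round the work are solid. World frame = base frame: x ahead of the robot, y to its left, z up, the work surface at z = 0. Lengths are in m, angles in degrees, forces in N, time in s.
With the tool pointing down it reaches from about 0.425 to 0.925 m from the base axis. Payload 12.5 kg.
Tool frame: the origin (TCP) lies at the very end of the fingers, on their centre line; the grasp point (between the pads) lies 19 mm behind it (arm.hold_point_z is the distance from the TCP to the grasp point, in m); z points along the fingers, y is the line along which they close (so a half turn about z gives the same grasp; the last joint's range is limited). The gripper opens to 85 mm and grips with 20 to 120 N. Pads are 22 mm wide; open, the fingers measure 114 mm over their backs; the gripper's body (76 mm by 85 mm) begins 54 mm behind the grasp point. The pads swing forward as they close: fully open they stand 13 mm farther back than shut.
Start: joints at [-79.103, 28.126, 89.318, -0, 62.55, -6.05], TCP at [0.182, -0.598, 0.231] pointing down, gripper open.
Joint ranges: [-177.58, 177.58], [-47.91, 125.51], [2.72, 160], [-65.01, 245.01], [3.68, 167.84], [-153.87, 153.87]. Speed limits (degrees/s): [127.2, 127.2, 159.86, 180, 180, 180].

## Interface

Orientations are given as a 3x3 rotation matrix whose columns are the frame's x, y, z axes.
In Python, from station import arm gives the robot as it stands.
- The arm moves only by the tool play_rows, never from a script. Its argument "commands" is a list that holds one entry, the list of rows, each a list of 6 numbers: the shift along the tool's x, y, z in cm, then the turn, a rotation vector about the tool's x, y, z in degrees. In form: [[[dx, dy, dz, wx, wy, wz], ...]]. A call has 1 to 8 rows; each row is the pose to reach, as a shift and turn from the pose commanded when the call began, along the tool's axes at that moment; what a row does not reach only later rows make up. A row lasts 1/12 s, in which the tool goes at most 41.7 mm and 7.16 degrees, less where a joint would pass 70% of its speed; a pose out of reach is approached as far as the arm can. A call with a gripper value outside its range is refused whole. "grip" is the finger opening in cm, from 0 to 8.54, set as the call begins (left out, the last holds). The fingers move at their own pace and stop on an object; "grip_force" is the grip in N (left out, the last holds). Time passes only in rows, so rows that repeat a pose let the fingers close. It gives the time, the measured TCP pose, the force, the opening and the grip force at its end, in the units of the state.
- arm.read_state(): the state, without advancing time (a new reading comes with each control period).
- arm.get_image(name): name is "side" or "top" or "wrist"; returns a dict with "frame" (400x640x3 uint8, red, green, blue), "intrinsics" (3x3 intrinsics, pixels), "dist_coeffs" ([k1, k2, p1, p2, k3] as OpenCV has them; the pictures are not rectified), "world_from_camera" (4x4, takes a point from camera to world coordinates); the wrist camera has in their place "tool_from_camera" (4x4, takes a point from camera to tool coordinates, whose origin is the TCP and whose axes are the flange's). Camera axes: x right, y up, looking along -z (the intrinsics and any distortion apply to the point x, -y, -z); pixel columns grow to the right and rows downward; lengths in m; the calibration is good to about 2 mm. A picture is of the moment at which its call begins: read the wrist's pose just before it. There is no depth.
- arm.hand_in(): hands the job in; it is judged then, once.
The state is a dict: "time": time; "qpos": joint angles; "qd": joint speeds; "joint_torque": joint torques, N m; "tool_pos": TCP position; "ee_rot": TCP orientation; "ft_force": force on the tool from outside, world axes, zero at the start; "ft_torque": the same for the moment, N m; "width": finger opening in m; "gripper_force": force on a finger pad.
Only numpy, scipy, OpenCV 4.12 (cv2) and the standard library are available. Lean on these libraries where they do the work, as an engineer would, in place of code of your own. Each camera call takes 0.05 s, during which the arm holds its last target. There are 200 camera calls.

## Working session

There is one attempt and no reset: what is moved stays moved. The work goes in short steps, Python scripts to look and compute and a tool call to move; the robot and the scene stay as the last step left them, time stands still between calls to the robot, and variables do not carry over. Pictures are saved under pics/ and viewed, at most 10 in all, crops included, and the job is handed in when it is done.

Besides the shell and the picture viewer there is one more tool, called after ">>>" as name(argument=value, ...), one argument or row to a line, values as JSON. play_rows: Moves the arm, as the interface text tells. Its arguments: {"type":"object","properties":{"commands":{"type":"array","items":{"type":"array","items":{"type":"array","items":{"type":"number"}}}},"grip":{"type":"number"},"grip_force":{"type":"number"}},"required":["commands"]}

```bash
ls; mkdir -p pics
cat > h.py <<'E'
import numpy as np, cv2
from station import arm
def save(n,fn):
    im=arm.get_image(n); cv2.imwrite(fn,im["frame"][:,:,::-1]); return im
def ray(im,px,T=None):
    T=np.array(im["world_from_camera"]) if T is None else T
    u=cv2.undistortPoints(np.array([[px]],float),np.array(im["intrinsics"]),np.array(im["dist_coeffs"]))[0,0]
    d=T[:3,:3]@np.array([u[0],-u[1],-1.]); return T[:3,3],d/np.linalg.norm(d)
def onz(im,px,z,T=None):
    o,d=ray(im,px,T); return o+d*(z-o[2])/d[2]
def tri(r1,r2):
    A=np.zeros((3,3));b=np.zeros(3)
    for o,d in(r1,r2):
        P=np.eye(3)-np.outer(d,d);A+=P;b+=P@o
    p=np.linalg.solve(A,b); return p,[np.linalg.norm(np.cross(p-o,d)) for o,d in(r1,r2)]
def wristT(im,s):
    T=np.eye(4);T[:3,:3]=np.array(s["ee_rot"]);T[:3,3]=s["tool_pos"]
    return T@np.array(im["tool_from_camera"])
def proj(im,p,T=None):
    T=np.array(im["world_from_camera"]) if T is None else T
    c=np.linalg.inv(T)@np.append(p,1); c=c[:3]*[1,-1,-1]
    return cv2.projectPoints(c[None],np.zeros(3),np.zeros(3),np.array(im["intrinsics"]),np.array(im["dist_coeffs"]))[0].ravel()
E
python3 - <<'E'
from h import *
import pickle
for n in("side","top"):
    im=save(n,f"pics/{n}0.png"); pickle.dump(im,open(n+".pkl","wb")); T=np.array(im["world_from_camera"]); print(n,T.round(3).tolist())
s=arm.read_state(); print(s["tool_pos"],np.array(s["ee_rot"]).round(3).tolist(),s["width"],arm.hold_point_z)
E
```

```text
pics
side [[0.975, 0.087, -0.204, 0.279], [-0.222, 0.448, -0.866, -1.375], [0.016, 0.89, 0.456, 0.826], [0.0, 0.0, 0.0, 1.0]]
top [[-0.087, 0.794, -0.602, -0.438], [-0.996, -0.078, 0.041, -0.003], [-0.014, 0.603, 0.797, 1.507], [0.0, 0.0, 0.0, 1.0]]
[ 0.18217195 -0.59765344  0.23080533] [[0.957, 0.291, -0.0], [0.291, -0.957, 0.001], [0.0, -0.001, -1.0]] 0.08562378017850644 0.0187
```

View pics/top0.png

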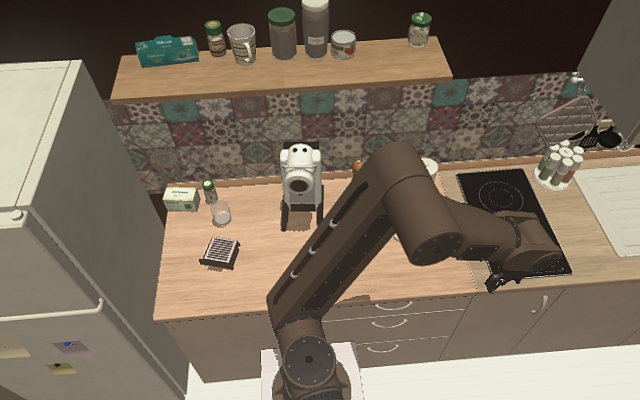

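View pics/side0.png

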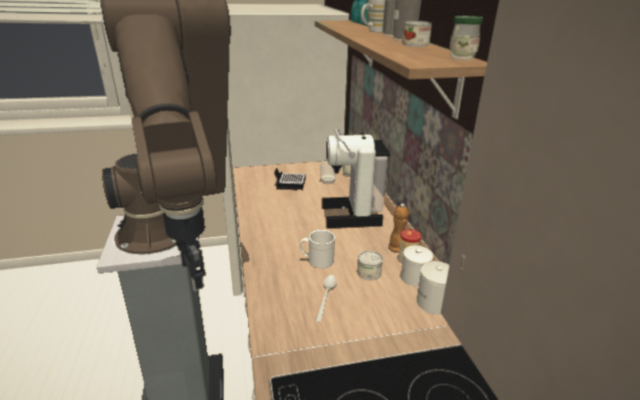

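The top view shows the tray at about (222,252), the glass at (221,213) and the machine foot's front at (302,228). The side view shows the mug at (320,248), the tin at (370,265) and the spoon at (328,297). I'll zoom in.

Run:
```python
from h import *
import pickle
S=pickle.load(open("side.pkl","rb"));T=pickle.load(open("top.pkl","rb"))
a=cv2.resize(T["frame"][195:275,190:340],None,fx=4,fy=4,interpolation=cv2.INTER_CUBIC)
b=cv2.resize(S["frame"][160:285,260:410],None,fx=4,fy=4,interpolation=cv2.INTER_CUBIC)[:280+220]
c=np.zeros((600,800,3),np.uint8)
a=cv2.resize(T["frame"][195:275,190:340],(600,320),interpolation=cv2.INTER_CUBIC)
cv2.imwrite("pics/topc.png",a[:,:,::-1]);cv2.imwrite("pics/sidec.png",b[:,:,::-1])
for n,p,z in(("tray",(222,250),.03),("glass",(221,222),0),("cheekL",(283,229),0),("cheekR",(322,227),0)): print(n,onz(T,p,z).round(3))
for n,p,z in(("mugbase",(320,262),0),("tin",(370,274),0),("spoon bowl",(330,283),0),("spoon end",(320,318),0),("tray",(291,181),.03),("cheek near front",(327,223),0)): print(n,onz(S,p,z).round(3))
```

```text
tray [0.531 0.294 0.03 ]
glass [0.684 0.309 0.   ]
cheekL [0.626 0.063 0.   ]
cheekR [ 0.62  -0.091  0.   ]
mugbase [ 0.536 -0.281  0.   ]
tin [ 0.674 -0.371  0.   ]
spoon bowl [ 0.543 -0.388  0.   ]
spoon end [ 0.482 -0.524  0.   ]
tray [0.531 0.266 0.03 ]
cheek near front [ 0.614 -0.052  0.   ]
```

View pics/topc.png

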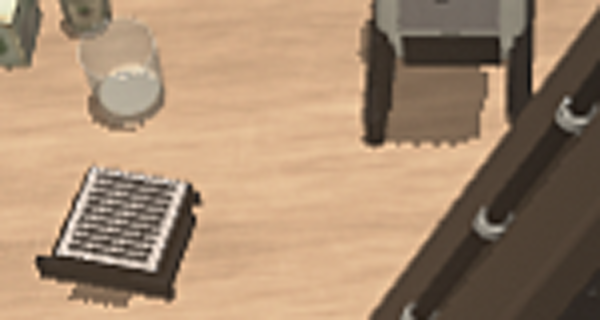

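View pics/sidec.png

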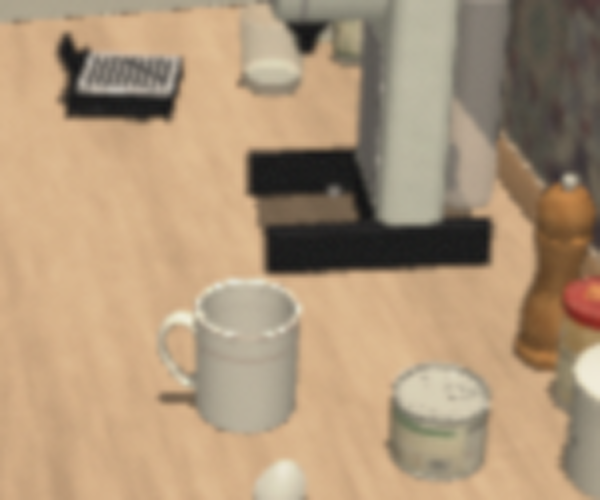

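The top crop shows the tray's front panel corners at about (200,261) and (234,268), and its rear corners at (214,237) and (239,242). The mug's handle points to the left in the side view, roughly world -x. I'll compute the first waypoints.

```bash
cat >> h.py <<'E'
from scipy.spatial.transform import Rotation as R
def toolR(yaw,lean,mode):
    """heading yaw (deg), lean back (deg). mode 'r': tool y along heading; 'l': tool y to the left; 'R': tool y to the right"""
    c,s=np.cos(np.radians(lean)),np.sin(np.radians(lean)); z=np.array([s,0,-c])
    y={'r':np.array([c,0,s]),'l':np.array([0,1.,0]),'R':np.array([0,-1.,0])}[mode]
    return R.from_euler('z',yaw,degrees=True).as_matrix()@np.column_stack([np.cross(y,z),y,z])
def rows(*targets,s=None):
    s=s or arm.read_state(); R0=np.array(s["ee_rot"]);p0=np.array(s["tool_pos"])
    for p,Rt in targets:
        d=R0.T@(np.array(p)-p0)*100; w=R.from_matrix(R0.T@Rt).as_rotvec(degrees=True)
        print([round(float(v),2) for v in (*d,*w)])
E
python3 - <<'E'
from h import *
import pickle
T=pickle.load(open("top.pkl","rb"));S=pickle.load(open("side.pkl","rb"))
im=arm.get_image("wrist");print(np.array(im["tool_from_camera"]).round(3).tolist(), np.array(im["intrinsics"]).round(1).tolist())
P={}
for n,p,z in(("FL",(200.5,259.5),.03),("FR",(233,267),.03),("RL",(213.5,237.5),.03),("RR",(237,240.5),.03)): P[n]=onz(T,p,z);print(n,P[n].round(3))
g={k:v for k,v in P.items()}
for a,b in(("FL","RL"),("FR","RR"),("FR","FL"),("RR","RL")):
    d=P[b]-P[a];print(a,b,np.linalg.norm(d).round(3),np.degrees(np.arctan2(d[1],d[0])).round(1))
rows(([.45,-.2,.33],toolR(-20,10,'r')))
E
```

```text
[[0.0, 0.963, 0.269, 0.068], [1.0, -0.0, -0.0, -0.001], [-0.0, 0.269, -0.963, -0.142], [0.0, 0.0, 0.0, 1.0]] [[293.2, 0.0, 324.0], [0.0, 293.2, 194.2], [0.0, 0.0, 1.0]]
FL [0.497 0.372 0.03 ]
FR [0.453 0.251 0.03 ]
RL [0.591 0.328 0.03 ]
RR [0.568 0.239 0.03 ]
FL RL 0.104 -24.6
FR RR 0.116 -6.2
FR FL 0.128 70.1
RR RL 0.093 75.9
[37.21, -30.24, -9.89, -9.32, 4.6, -52.92]
```

>>> play_rows(
  commands=[
    [[37.2,-30.2,-9.9,-9.3,4.6,-52.9],[37.2,-30.2,-9.9,-9.3,4.6,-52.9],[37.2,-30.2,-9.9,-9.3,4.6,-52.9],[37.2,-30.2,-9.9,-9.3,4.6,-52.9],[37.2,-30.2,-9.9,-9.3,4.6,-52.9],[37.2,-30.2,-9.9,-9.3,4.6,-52.9],[37.2,-30.2,-9.9,-9.3,4.6,-52.9],[37.2,-30.2,-9.9,-9.3,4.6,-52.9]],
  ],
  grip=8,
)

```text
time: 0.82
tool_pos: [0.3651, -0.3252, 0.2991]
ee_rot: [[0.336, 0.927, 0.164], [0.942, -0.331, -0.06], [-0.001, 0.175, -0.985]]
ft_force: [1.1, -1.1, 0.1]
width: 0.0802
gripper_force: 0.0
```

Run:
```python
from h import *
rows(([.45,-.15,.33],toolR(-20,10,'r')))
rows(([.47,.12,.34],toolR(-17,24,'r')))
```

```text
[19.36, 2.61, -2.69, 0.08, 0.01, 0.36]
[45.45, -4.29, -4.97, -13.92, 0.84, -2.52]
```

>>> play_rows(
  commands=[
    [[8,0.5,-1.5,0,0,0],[8,0.5,-1.5,0,0,0],[8,0.5,-1.5,0,0,0]],
  ],
)

```text
time: 1.07
tool_pos: [0.3957, -0.2479, 0.3158]
ee_rot: [[0.338, 0.927, 0.165], [0.941, -0.333, -0.06], [-0.0, 0.176, -0.984]]
ft_force: [-0.1, -0.4, 0.3]
width: 0.0799
gripper_force: 0.0
```

Run:
```python
from h import *
import pickle
s=arm.read_state();im=save("wrist","pics/w1.png");pickle.dump((s,im),open("w1.pkl","wb"));print(s["tool_pos"])
rows(([.42,.22,.30],toolR(-17,24,'r')))
```

```text
[ 0.39573854 -0.24785623  0.31578771]
[45.08, -13.59, -0.92, -13.9, 0.87, -2.61]
```

View pics/w1.png

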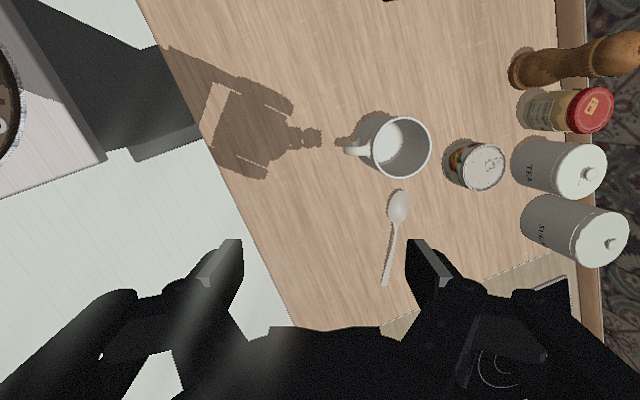

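The wrist view shows the mug's rim centred near (402,147) with its handle at (355,148), the tin at (478,165) and the spoon from (398,200) to (385,283). I'm going on to the tray.

>>> play_rows(
  commands=[
    [[45,-13.5,-1,-14,0.9,-2.6],[45,-13.5,-1,-14,0.9,-2.6],[45,-13.5,-1,-14,0.9,-2.6],[45,-13.5,-1,-14,0.9,-2.6],[45,-13.5,-1,-14,0.9,-2.6],[45,-13.5,-1,-14,0.9,-2.6],[45,-13.5,-1,-14,0.9,-2.6],[45,-13.5,-1,-14,0.9,-2.6]],
  ],
)

```text
time: 1.78
tool_pos: [0.4134, 0.0718, 0.3048]
ee_rot: [[0.298, 0.871, 0.39], [0.954, -0.273, -0.121], [0.001, 0.408, -0.913]]
ft_force: [1.7, -1.5, 0.5]
width: 0.0801
gripper_force: 0.0
```

Run:
```python
from h import *
import pickle
s1,w1=pickle.load(open("w1.pkl","rb"));T1=wristT(w1,s1)
S=pickle.load(open("side.pkl","rb"))
c=onz(w1,(402,147),.094,T1);h=onz(w1,(353,148),.075,T1);print("rim",c.round(3),"handle",h.round(3),np.degrees(np.arctan2(*(h-c)[1::-1])))
print("rim tri",tri(ray(w1,(402,147),T1),ray(S,(260+248/4,160+308/4))))
s=arm.read_state();im=save("wrist","pics/w2.png");pickle.dump((s,im),open("w2.pkl","wb"));print(s["tool_pos"])
rows(([.38,.27,.25],toolR(-17,24,'r')))
```

```text
rim [ 0.538 -0.272  0.094] handle [ 0.48  -0.254  0.075] 162.31029571602357
rim tri (array([ 0.54126507, -0.27393156,  0.08903436]), [np.float64(0.0014492751722811222), np.float64(0.0014492751722810669)])
[0.41338435 0.07184335 0.30477835]
[17.23, -10.34, 1.46, 0.09, -0.17, -0.33]
```

View pics/w2.png

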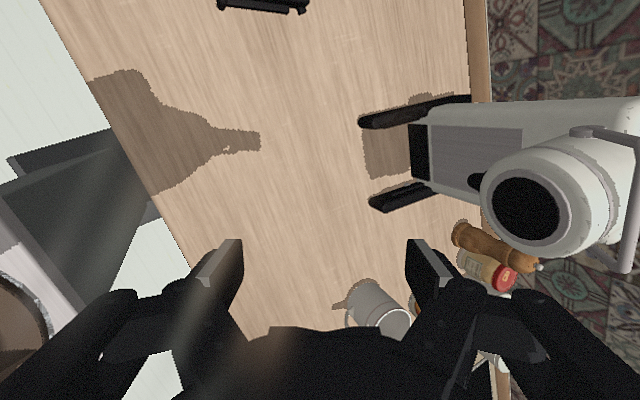

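This view shows the machine's foot: the left cheek's tip is at (360,121) and the right cheek's at (370,203). I'll fit the cheek edges by dark mask while moving towards the tray.

>>> play_rows(
  commands=[
    [[17.2,-10.3,1.5,0,0,0],[17.2,-10.3,1.5,0,0,0],[17.2,-10.3,1.5,0,0,0],[17.2,-10.3,1.5,0,0,0],[17.2,-10.3,1.5,0,0,0],[17.2,-10.3,1.5,0,0,0]],
  ],
)

```text
time: 2.33
tool_pos: [0.38, 0.265, 0.2472]
ee_rot: [[0.294, 0.874, 0.387], [0.956, -0.268, -0.119], [-0.001, 0.405, -0.914]]
ft_force: [0.7, -0.3, -0.7]
width: 0.0802
gripper_force: 0.0
```

Run:
```python
from h import *
import pickle
s,w=pickle.load(open("w2.pkl","rb"));T=wristT(w,s);print("cam",T[:3,3].round(3))
g=w["frame"].max(2)
for nm,(y0,y1,x1) in {"L":(85,135,405),"R":(170,222,405)}.items():
    m=(g<45)[y0:y1,350:x1+30]
    n,l,st,_=cv2.connectedComponentsWithStats(m.astype(np.uint8)); k=1+np.argmax(st[1:,4]); m=l==k
    xs=np.where(m.any(0))[0]; tipx=xs[0]; tipy=np.mean(np.where(m[:,tipx])[0])
    print(nm,"tip",tipx+350,tipy+y0,onz(w,(tipx+350,tipy+y0),0,T).round(4))
    pts=[]
    for x in range(378-350 if nm=="L" else 392-350,x1-350+(0 if nm=="L" else 20)):
        if m[:,x].any(): pts.append(onz(w,(x+350,np.where(m[:,x])[0][-1]+.5+y0),.046,T)[:2])
    pts=np.array(pts);vx,vy,x0,yy=cv2.fitLine(pts.astype(np.float32),cv2.DIST_HUBER,0,.01,.01).ravel()
    print(nm,len(pts),"dir",np.degrees(np.arctan2(vy,vx)) if vx>0 else np.degrees(np.arctan2(-vy,-vx)),"at",x0,yy, pts[[0,-1]].round(4).tolist())
s=arm.read_state();im=save("wrist","pics/w3.png");pickle.dump((s,im),open("w3.pkl","wb"));print(s["tool_pos"])
```

```text
cam [0.377 0.155 0.434]
L tip 358 122.0 [0.6173 0.064  0.    ]
L 27 dir -9.1268835 at 0.64730215 0.04946078 [[0.6235, 0.0546], [0.6722, 0.0465]]
R tip 369 202.0 [ 0.6019 -0.0804 -0.    ]
R 33 dir -6.4007053 at 0.6515094 -0.09239366 [[0.6173, -0.088], [0.6869, -0.0959]]
[0.38004365 0.26500036 0.247161  ]
```

View pics/w3.png

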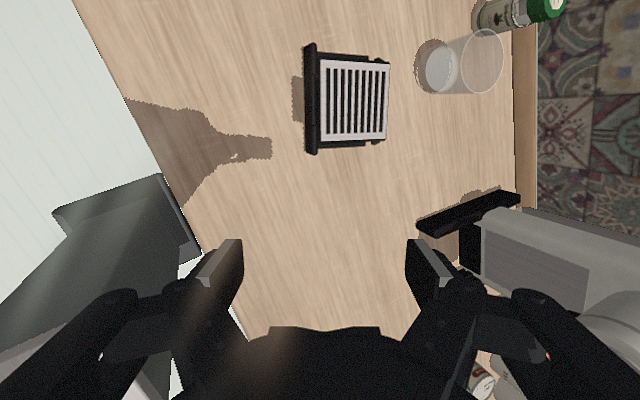

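The tray is clear here: white grille corners at about (320,58), (390,64), (388,138) and (320,143), with the front panel along x≈311 from y=43 to y=155. The lip is nearly edge-on. I'll measure the grille in this view and in the top view.

Run:
```python
from h import *
import pickle
s,w=pickle.load(open("w3.pkl","rb"));T=wristT(w,s)
def grille(img,box):
    x0,y0,x1,y1=box;c=img[y0:y1,x0:x1].astype(int);m=((c.min(2)>120)&(c.max(2)-c.min(2)<25)).astype(np.uint8)
    m=cv2.morphologyEx(m,cv2.MORPH_CLOSE,np.ones((7,7)));n,l,st,_=cv2.connectedComponentsWithStats(m);k=1+np.argmax(st[1:,4])
    h=cv2.findContours((l==k).astype(np.uint8),0,2)[0][0];q=cv2.approxPolyDP(cv2.convexHull(h),4,True)[:,0]+[x0,y0];r=cv2.minAreaRect(h);return q,np.array(r[0])+[x0,y0]
q,c=grille(w["frame"],(300,35,405,160));print(q.tolist(),c)
P=np.array([onz(w,p,.03,T) for p in q.astype(float)]);print(P.round(4).tolist());
for i in range(len(P)):
    d=P[(i+1)%len(P)]-P[i];print(np.linalg.norm(d).round(4),np.degrees(np.arctan2(d[1],d[0])).round(1))
print("centre",P.mean(0).round(4))
S=pickle.load(open("top.pkl","rb"));qt,ct=grille(S["frame"],(195,230,242,272));print(qt.tolist(),ct)
if len(qt)==4 and len(q)==4:
    c1=q.mean(0);c2=qt.mean(0);print("tri",tri(ray(w,c1,T),ray(S,c2)))
g=w["frame"].max(2);m=(g<50)[30:165,295:330]
ys=np.where(m.any(1))[0];print("panel y",ys[0]+30,ys[-1]+30)
for y in(ys[0]+1,ys[-1]-1):
    xs=np.where(m[y])[0]; print([onz(w,(xs[0]+295,y+30.),z,T).round(4).tolist() for z in(0,.03,.065)],[onz(w,(xs[-1]+295,y+30.),z,T).round(4).tolist() for z in(.03,)],xs[[0,-1]]+295)
```

```text
[[320, 60], [389, 64], [384, 138], [321, 140]] [354.5  99.5]
[[0.5036, 0.3608, 0.03], [0.598, 0.3332, 0.03], [0.5688, 0.2424, 0.03], [0.4772, 0.2714, 0.03]]
0.0984 -16.3
0.0954 -107.9
0.0961 162.5
0.0932 73.6
centre [0.5369 0.3019 0.03  ]
[[213, 237], [236, 241], [228, 262], [204, 258]] [219.96800041 249.1760006 ]
tri (array([0.54132782, 0.30284369, 0.01851866]), [np.float64(8.321672137802768e-05), np.float64(8.321672137808484e-05)])
panel y 43 154
[[0.5083, 0.3828, 0.0], [0.4952, 0.38, 0.03], [0.4799, 0.3768, 0.065]] [[0.5025, 0.3784, 0.03]] [309 315]
[[0.4679, 0.2533, 0.0], [0.458, 0.2608, 0.03], [0.4465, 0.2696, 0.065]] [[0.4658, 0.258, 0.03]] [310 316]
```

```bash
cat >> h.py <<'E'
def tray_tcp(o,yaw,back=0,lean=24,deep=.0167,up=0):
    Rt=toolR(yaw,lean,'r'); l=np.array([o[0],o[1],up])+R.from_euler('z',yaw,degrees=True).apply([-.0689,0,.0516])
    return l+Rt[:,2]*(deep-back),Rt
E
python3 - <<'E'
from h import *
rows(tray_tcp((.537,.302),-17,.07)); print(tray_tcp((.537,.302),-17,.07)[0])
E
```

```text
[8.34, -1.6, 15.4, -0.09, 0.1, -0.03]
[0.45037881 0.32848276 0.10029197]
```

>>> play_rows(
  commands=[
    [[8.3,-1.6,15.4,0,0,0],[8.3,-1.6,15.4,0,0,0],[8.3,-1.6,15.4,0,0,0],[8.3,-1.6,15.4,0,0,0],[8.3,-1.6,15.4,0,0,0],[8.3,-1.6,15.4,0,0,0],[8.3,-1.6,15.4,0,0,0]],
  ],
  grip=4.5,
)

```text
time: 2.97
tool_pos: [0.4513, 0.325, 0.1024]
ee_rot: [[0.298, 0.872, 0.388], [0.954, -0.272, -0.122], [-0.0, 0.407, -0.914]]
ft_force: [-0.2, -0.3, 1.6]
width: 0.0448
gripper_force: 0.0
```

Run:
```python
from h import *
import pickle
s=arm.read_state();im=save("wrist","pics/w4.png");pickle.dump((s,im),open("w4.pkl","wb"));print(s["tool_pos"])
T=wristT(im,s)
for n,p in dict(lipc=[-.0689,0,.0516],liptopL=[-.075,.028,.065],liptopR=[-.075,-.028,.065],panL=[-.0625,.066,.03],panR=[-.0625,-.066,.03]).items():
    q=np.array([.537,.302,0])+R.from_euler('z',-17,degrees=True).apply(p); print(n,proj(im,q,T).round(0))
rows(tray_tcp((.537,.302),-17,0))
```

```text
[0.45133696 0.32500709 0.10244755]
lipc [322. 209.]
liptopL [321. 174.]
liptopR [322. 254.]
panL [317. 111.]
panR [319. 275.]
[0.28, -0.3, 7.22, 0.04, 0.07, -0.35]
```

View pics/w4.png

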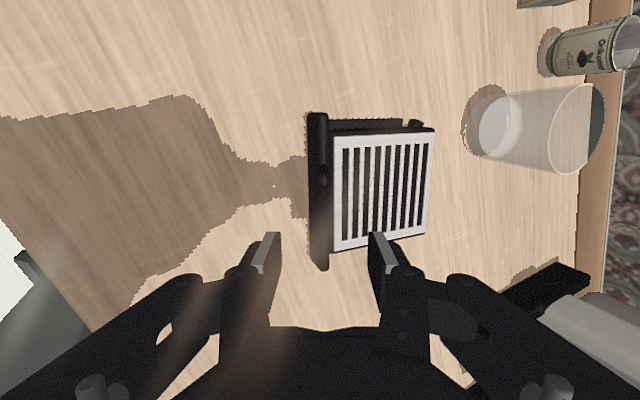

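The picture shows the panel ends at (317,113) and (323,270), within about 3 mm of the prediction. The lip is edge-on at x≈322, midway between the fingers at 275 and 375. I'm descending and pinching.

>>> play_rows(
  commands=[
    [[0.3,-0.3,3,0,0,0],[0.3,-0.3,6,0,0,0],[0.3,-0.3,7.2,0,0,0],[0.3,-0.3,7.2,0,0,0],[0.3,-0.3,7.2,0,0,0]],
  ],
)

```text
time: 3.43
tool_pos: [0.4775, 0.321, 0.0368]
ee_rot: [[0.298, 0.871, 0.39], [0.955, -0.273, -0.12], [0.002, 0.408, -0.913]]
ft_force: [-0.0, -0.2, 0.2]
width: 0.0452
gripper_force: 0.0
```

>>> play_rows(
  commands=[
    [[0,0,0,0,0,0],[0,0,0,0,0,0],[0,0,0,0,0,0],[0,0,0,0,0,0],[0,0,0,0,0,0],[0,0,0,0,0,0]],
  ],
  grip=0,
  grip_force=80,
)

```text
time: 3.93
tool_pos: [0.4785, 0.3218, 0.0373]
ee_rot: [[0.297, 0.871, 0.392], [0.955, -0.272, -0.119], [0.003, 0.41, -0.912]]
ft_force: [2.4, -2.1, 11.5]
width: 0.0066
gripper_force: 78.6
```

Run:
```python
from h import *
s=arm.read_state();print(s["tool_pos"],s["width"],s["gripper_force"],s["ft_force"])
print(tray_tcp((.537,.302),-17,0)[0])
```

```text
[0.47853664 0.32184617 0.03730569] 0.00655421231375785 78.6093270778656 [ 2.42569151 -2.06284814 11.4614619 ]
[0.4776063  0.32015848 0.03634379]
```

```bash
cat >> h.py <<'E'
M=np.array([.6116,-.0084]);MY=-7.
def mach(x,y=0): return M+R.from_euler('z',MY,degrees=True).apply([x,y,0])[:2]
E
python3 - <<'E'
from h import *
s=arm.read_state();Rt=np.array(s["ee_rot"]);rows((np.array(s["tool_pos"])+[0,0,.02],Rt))
rows(tray_tcp(mach(-.09),MY,0,lean=24,up=.021));
E
```

```text
[0.01, 0.82, -1.82, 0.0, 0.0, 0.0]
[-30.29, 7.73, 1.19, 0.22, 4.05, -9.42]
```

>>> play_rows(
  commands=[
    [[0,0.8,-1.8,0,0,0],[-2,1.3,-1.7,0,0.3,-0.6],[-5,2,-1.4,0,0.7,-1.6],[-8,2.7,-1.1,0,1.1,-2.5],[-11,3.4,-0.8,0,1.5,-3.5],[-14,4.1,-0.5,0,1.9,-4.4],[-17,4.7,-0.2,0,2.3,-5.3],[-20,5.4,0.1,0,2.7,-6.3]],
  ],
)

```text
time: 4.6
tool_pos: [0.4788, 0.1217, 0.084]
ee_rot: [[0.18, 0.914, 0.364], [0.984, -0.167, -0.068], [-0.002, 0.37, -0.929]]
ft_force: [-0.1, 0.4, -1.4]
width: 0.0065
gripper_force: 79.1
```

Run:
```python
from h import *
s=arm.read_state();print(s["width"]);rows(tray_tcp(mach(-.09),MY,0,lean=24,up=.021))
```

```text
0.006540716072995823
[-11.3, -0.79, 2.57, -2.27, 1.4, -3.07]
```

>>> play_rows(
  commands=[
    [[-3,-0.2,0.6,-0.6,0.4,-0.8],[-6,-0.4,1.2,-1.2,0.7,-1.5],[-9,-0.6,1.8,-1.8,1.1,-2.3],[-11.3,-0.8,2.6,-2.3,1.4,-3.1],[-11.3,-0.8,2.6,-2.3,1.4,-3.1],[-11.3,-0.8,2.6,-2.3,1.4,-3.1],[-11.3,-0.8,2.6,-2.3,1.4,-3.1]],
  ],
)

```text
time: 5.18
tool_pos: [0.4769, 0.0231, 0.0888]
ee_rot: [[0.136, 0.924, 0.358], [0.99, -0.115, -0.08], [-0.033, 0.366, -0.93]]
ft_force: [-0.5, 0.5, -1.8]
width: 0.0069
gripper_force: 79.1
```

Run:
```python
from h import *
import pickle
s=arm.read_state();im=save("wrist","pics/w5.png");pickle.dump((s,im),open("w5.pkl","wb"))
im2=save("side","pics/s5.png");pickle.dump(im2,open("s5.pkl","wb"))
im3=arm.get_image("top");pickle.dump(im3,open("t5.pkl","wb"))
a=im["frame"];b=cv2.resize(im2["frame"][150:240,270:410],(480,309),interpolation=cv2.INTER_CUBIC)
c=cv2.resize(im3["frame"][195:275,240:350],(320,233),interpolation=cv2.INTER_CUBIC)
o=np.zeros((596,800,3),np.uint8);o[:300,:480]=cv2.resize(a,(480,300));o[:233,480:]=c;o[300-13:,:480]=b;cv2.imwrite("pics/c5.png",o[:,:,::-1])
print(s["tool_pos"],np.array(s["ee_rot"]).round(3).tolist(),s["width"]);rows(tray_tcp(mach(-.09),MY,0,lean=24,up=.021))
```

```text
[0.47686763 0.02311695 0.08875604] [[0.136, 0.924, 0.358], [0.99, -0.115, -0.08], [-0.033, 0.366, -0.93]] 0.0068704638734768154
[-1.44, -2.49, 2.44, -2.57, 2.03, 0.03]
```

View pics/c5.png

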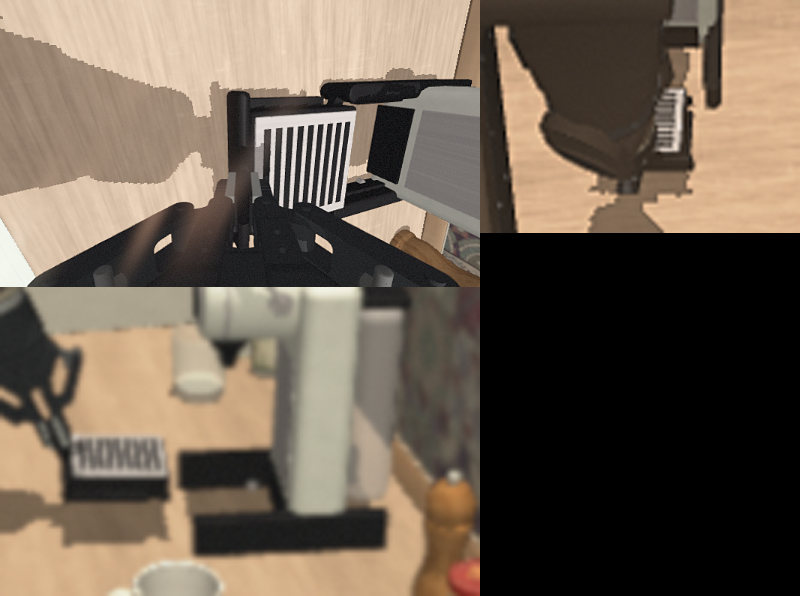

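The tray is gripped level, about 25 mm up and just short of the mouth; the pose lags the target slightly. I'll let it settle and re-read before correcting.

>>> play_rows(
  commands=[
    [[0,0,0,0,0,0],[0,0,0,0,0,0]],
  ],
)

```text
time: 5.5
tool_pos: [0.4769, 0.0232, 0.0886]
ee_rot: [[0.135, 0.924, 0.358], [0.99, -0.114, -0.08], [-0.033, 0.365, -0.93]]
ft_force: [-0.1, 0.0, -2.0]
width: 0.0067
gripper_force: 79.1
```

Run:
```python
from h import *
s=arm.read_state();print(s["tool_pos"],s["qpos"],s["qd"],s["ft_force"]);rows(tray_tcp(mach(-.09),MY,0,lean=24,up=.021))
```

```text
[0.4769003  0.02322296 0.08862867] [ -3.32171617  26.5711723  130.5788496  -64.94700154   3.74075199
  68.36214618] [-4.02681314e-01  9.73049568e-02 -2.03316813e-04 -2.13456772e-02
  1.39191700e-01  6.83397337e-02] [-0.13242069  0.03688643 -1.99478178]
[-1.41, -2.5, 2.43, -2.57, 2.05, 0.01]
```

Joint 5 is at its lower limit (3.74°) and joint 4 is at -65°, so leaning 24° this close to the base can't be done. I'll fit the arm's planar geometry from the recorded states to see what can be reached.

```bash
cat > kin.py <<'E'
from h import *
import pickle
from scipy.optimize import least_squares
def fk(q,P):
    L,r0,h0,a2,a3,e3=P; q=np.radians(q); pl=np.array([r0+a2*np.sin(q[1])+a3*np.sin(q[1]+q[2])+e3*np.cos(q[1]+q[2]),0,h0+a2*np.cos(q[1])+a3*np.cos(q[1]+q[2])-e3*np.sin(q[1]+q[2])])
    A=R.from_euler('z',q[0])*R.from_euler('y',q[1]+q[2])*R.from_euler('z',q[3])*R.from_euler('y',q[4])*R.from_euler('z',q[5])
    return R.from_euler('z',q[0]).apply(pl)+A.apply([0,0,L]),A
D=[pickle.load(open(f"w{i}.pkl","rb"))[0] for i in(1,2,3,4,5)]
D.append(dict(qpos=[-79.103,28.126,89.318,0,62.55,-6.05],tool_pos=[.18217,-.59765,.2308],ee_rot=[[.957,.291,0],[.291,-.957,.001],[0,-.001,-1]]))
sol=least_squares(lambda P:np.concatenate([fk(d["qpos"],P)[0]-d["tool_pos"] for d in D]),[.35,.1,.3,.5,.5,0])
P=sol.x
C=(fk(D[0]["qpos"],P)[1].as_matrix()).T@np.array(D[0]["ee_rot"])
def solve(p,Rt,q0):
    f=lambda q:np.concatenate([(fk(q,P)[0]-p)*10,(R.from_matrix(Rt.T)*fk(q,P)[1]*R.from_matrix(C)).as_rotvec()])
    lo=[-177,-47,3,-64.5,4.5,-153];hi=[177,125,159.5,244,167,153]
    r=least_squares(f,np.clip(q0,np.array(lo)+.1,np.array(hi)-.1),bounds=(lo,hi),x_scale=30.);return r.x,np.abs(r.fun).max()
if __name__=="__main__":
    print(P.round(3),np.abs(sol.fun).max(),C.round(2).tolist())
    for d in D: print(np.degrees((R.from_matrix(np.array(d["ee_rot"]).T)*fk(d["qpos"],P)[1]*R.from_matrix(C)).magnitude()).round(2),np.array(d["qpos"]).round(0))
    for up in(.003,.03):
      for x in(-.12,-.09,-.07,-.05,-.03,0,.0475):
        p,Rt=tray_tcp(mach(x),MY,up=up);q,e=solve(p,Rt,[-3,40,110,0,20,0]);print(up,x,q.round(0),round(e,4))
E
python3 kin.py
```

```text
[ 0.058  0.085  0.02   0.475  0.339 -0.027] 0.06446047434548344 [[0.0, -1.0, -0.0], [1.0, 0.0, 0.0], [-0.0, -0.0, 1.0]]
0.0 [-42.   6. 109.   5.  56. -25.]
0.0 [  7.  -1. 121. -15.  38.  34.]
0.0 [ 37.  11. 118. -30.  41.  76.]
0.0 [ 38.  31. 115. -46.  28.  95.]
0.0 [ -3.  27. 131. -65.   4.  68.]
0.07 [-79.  28.  89.   0.  63.  -6.]
0.003 -0.12 [  2.  30. 137. -64.   5.  74.] 0.2277
0.003 -0.09 [  2.  32. 133. -64.   5.  73.] 0.1836
0.003 -0.07 [  1.  33. 130. -64.   5.  73.] 0.1539
0.003 -0.05 [  1.  34. 127. -64.   5.  72.] 0.1239
0.003 -0.03 [  1.  36. 124. -64.   5.  72.] 0.0937
0.003 0 [  0.  37. 120. -64.   5.  71.] 0.0478
0.003 0.0475 [ -0.  40. 112. -36.   5.  42.] 0.0
0.03 -0.12 [  2.  26. 137. -64.   5.  74.] 0.1554
0.03 -0.09 [  2.  28. 133. -64.   5.  73.] 0.116
0.03 -0.07 [  1.  30. 130. -64.   5.  72.] 0.0891
0.03 -0.05 [  1.  31. 127. -64.   5.  72.] 0.0618
0.03 -0.03 [  1.  32. 124. -64.   5.  72.] 0.034
0.03 0 [  0.  34. 119. -49.   5.  56.] 0.0087
0.03 0.0475 [ -0.  38. 111. -20.   8.  26.] 0.0
```

```bash
python3 - <<'E'
import re
t=open("kin.py").read()
i=t.index("def fk");j=t.index("D=[");k=t.index("sol=");m=t.index("C=(fk")
new='''def basis(q):
    q=np.radians(q); r1=R.from_euler('z',q[0]);r2=r1*R.from_euler('y',q[1]);r3=r2*R.from_euler('y',q[2]);r4=r3*R.from_euler('z',q[3]);r5=r4*R.from_euler('y',q[4]);r6=r5*R.from_euler('z',q[5])
    c=[np.eye(3)[:,2:],r1.as_matrix()[:,:2],r2.as_matrix()[:,[0,2]],r3.as_matrix()[:,[0,2]],r5.as_matrix()[:,[0,2]]]
    return np.hstack(c),r6
def fk(q,P):
    B,A=basis(q); return B@P,A
'''
fit='''P=np.linalg.lstsq(np.vstack([basis(d["qpos"])[0] for d in D]),np.concatenate([d["tool_pos"] for d in D]),rcond=1e-6)[0]
class sol: fun=np.concatenate([fk(d["qpos"],P)[0]-d["tool_pos"] for d in D])
'''
open("kin.py","w").write(t[:i]+new+t[j:k]+fit+t[m:])
E
python3 kin.py
```

```text
[ 0.197 -0.     0.066  0.001  0.587  0.043  0.41   0.     0.255] 0.00011893073469282367 [[0.0, -1.0, -0.0], [1.0, 0.0, -0.0], [-0.0, -0.0, 1.0]]
0.0 [-42.   6. 109.   5.  56. -25.]
0.0 [  7.  -1. 121. -15.  38.  34.]
0.0 [ 37.  11. 118. -30.  41.  76.]
0.0 [ 38.  31. 115. -46.  28.  95.]
0.0 [ -3.  27. 131. -65.   4.  68.]
0.07 [-79.  28.  89.   0.  63.  -6.]
0.003 -0.12 [ -4.  31. 133. -64.   5.  67.] 0.1823
0.003 -0.09 [ -5.  32. 131. -64.   5.  67.] 0.1503
0.003 -0.07 [ -5.  33. 129. -64.   5.  67.] 0.1292
0.003 -0.05 [ -5.  34. 127. -64.   5.  67.] 0.1082
0.003 -0.03 [ -5.  34. 125. -64.   5.  67.] 0.0873
0.003 0 [ -5.  35. 122. -64.   5.  66.] 0.0587
0.003 0.0475 [ -7.  37. 116.  -2.   5.   2.] 0.0367
0.03 -0.12 [ -4.  28. 134. -64.   5.  67.] 0.132
0.03 -0.09 [ -5.  29. 131. -64.   5.  67.] 0.1028
0.03 -0.07 [ -5.  29. 130. -64.   5.  67.] 0.0835
0.03 -0.05 [ -5.  30. 128. -64.   5.  67.] 0.0642
0.03 -0.03 [ -5.  31. 126. -64.   5.  66.] 0.0576
0.03 0 [ -7.  32. 122.  -4.   5.   4.] 0.0452
0.03 0.0475 [ -7.  34. 117.  -0.   5.   0.] 0.0
```

Run:
```python
from kin import *
F=np.diag([-1,-1,1.])
def best(p,Rt,seeds):
    return min((solve(p,Rt,s) for s in seeds),key=lambda r:r[1])
print("flip insertion")
for up in(.003,.03,.1):
  for x in(-.12,-.07,-.03,.0,.0475):
    p,Rt=tray_tcp(mach(x),MY,up=up);q,e=best(p,Rt@F,[[-5,35,122,180,15,0],[-5,35,120,150,20,30]]);print(up,x,q.round(0),round(e,4))
print("placements")
for x,y in((.5,.05),(.5,.12),(.5,.2),(.54,.1),(.54,.2),(.537,.302)):
  for yaw in(-40,-30,-17,-7):
    p,Rt=tray_tcp((x,y),yaw,up=.004);q,e=best(p,Rt,[[10,33,115,-40,25,80]]);q2,e2=best(p,Rt@F,[[10,35,122,180,15,0],[10,35,120,220,20,-60],[10,35,120,140,20,30]])
    print(x,y,yaw,q.round(0),round(e,4),'|',q2.round(0),round(e2,4))
```

```text
flip insertion
0.003 -0.12 [ -7.  34. 141. 180.  18.  -0.] 0.0
0.003 -0.07 [ -7.  34. 134. 180.  12.  -0.] 0.0
0.003 -0.03 [ -7.  35. 128. 180.   7.  -0.] 0.0
0.003 0.0 [ -7.  36. 125. 180.   5.   0.] 0.005
0.003 0.0475 [ -7.  38. 120. 175.   5.   4.] 0.0546
0.03 -0.12 [ -7.  29. 140. 180.  13.  -0.] 0.0
0.03 -0.07 [ -7.  30. 133. 180.   7.  -0.] 0.0
0.03 -0.03 [ -7.  31. 128. 179.   5.   1.] 0.0158
0.03 0.0 [ -7.  33. 125. 177.   5.   3.] 0.0453
0.03 0.0475 [ -8.  34. 117.  26.   5. 153.] 0.0286
0.1 -0.12 [ -8.  17. 135.  26.   5. 153.] 0.0263
0.1 -0.07 [ -8.  20. 130.  26.   5. 153.] 0.0281
0.1 -0.03 [ -9.  23. 126.  26.   7. 153.] 0.0415
0.1 0.0 [ -9.  24. 122.  25.   9. 153.] 0.0518
0.1 0.0475 [ -9.  27. 116.  25.  12. 153.] 0.0683
placements
0.5 0.05 -40 [ 13.  34. 127. -64.  19. 115.] 0.0701 | [ 12.  35. 134. 244.  19. -15.] 0.0843
0.5 0.05 -30 [  9.  33. 129. -64.  14. 102.] 0.1186 | [ 10.  34. 134. 244.  17. -25.] 0.0115
0.5 0.05 -17 [  4.  32. 132. -64.   6.  84.] 0.1574 | [  5.  34. 137. 215.  16. -13.] 0.0
0.5 0.05 -7 [  1.  31. 132. -64.   5.  73.] 0.1642 | [  1.  33. 139
[... 1152 characters left out ...]
. 117.] 0.0 | [ 26.  37. 125. 244.  18.  -4.] 0.2718
0.54 0.2 -30 [ 28.  37. 119. -63.  23. 116.] 0.0 | [ 25.  37. 126. 244.  17. -13.] 0.1854
0.54 0.2 -17 [ 24.  36. 122. -64.  16. 103.] 0.0456 | [ 24.  36. 127. 244.  15. -27.] 0.0822
0.54 0.2 -7 [ 21.  35. 123. -64.  11.  91.] 0.0752 | [ 21.  35. 127. 244.  12. -38.] 0.021
0.537 0.302 -40 [ 38.  41. 106. -42.  36. 114.] 0.0 | [ 35.  39. 120. 244.  17.   3.] 0.3837
0.537 0.302 -30 [ 38.  40. 110. -48.  30. 110.] 0.0 | [ 34.  39. 121. 244.  17.  -6.] 0.2988
0.537 0.302 -17 [ 35.  38. 115. -58.  22. 106.] 0.0 | [ 33.  38. 122. 244.  16. -19.] 0.1855
0.537 0.302 -7 [ 33.  37. 118. -64.  17. 101.] 0.0125 | [ 32.  37. 123. 244.  13. -29.] 0.1069
```

The forearm passes almost through the required lean near the machine. The plan is to set the tray down just in front of the mouth, flip the wrist (joint 4 at about 180°), check, regrasp or push with the two open fingertips. I'll work out the feasible set-down.

Run:
```python
from kin import *
s=arm.read_state();q0=s["qpos"]
for lean in(10,13,16,19):
  for z in(.06,.045,.036):
    Rt=toolR(MY,lean,'r');o=np.append(mach(-.11),0);lip=o+R.from_euler('z',MY,degrees=True).apply([-.0689,0,0]);p=np.array([lip[0],lip[1],z])
    q,e=min((solve(p,Rt,sd) for sd in(q0,[-5,33,125,-30,10,30],[-5,33,125,0,10,0])),key=lambda r:r[1]);print(lean,z,q.round(0),round(e,4))
    if e<.005: rows((p,Rt))
F=np.diag([-1,-1,1.])
print("two-finger push, lean 38")
for lean in(30,35,40):
  for x in(-.11,-.03,.0475):
    c=np.append(mach(x-.0625),.012);
    for md,j6 in(('l',90),('R',-90)):
      Rt=toolR(MY,lean,md);q,e=min((solve(c,Rt,sd) for sd in([-5,36,125,180,20,j6],[-5,36,125,180,20,-j6])),key=lambda r:r[1]);print(lean,x,md,q.round(0),round(e,4))
```

```text
10 0.06 [ -7.  29. 131.  -0.  10.   0.] 0.0
[-1.46, -4.89, 1.21, 11.43, 2.04, -0.24]
10 0.045 [ -7.  31. 131.  -0.   8.   0.] 0.0
[-1.41, -5.44, 2.6, 11.43, 2.04, -0.24]
10 0.036 [ -7.  32. 132.  -0.   6.   0.] 0.0
[-1.38, -5.77, 3.44, 11.43, 2.04, -0.24]
13 0.06 [ -7.  29. 133.  -0.   6.   0.] 0.0
[-1.46, -4.89, 1.21, 8.43, 2.04, -0.18]
13 0.045 [ -7.  31. 133.  -1.   5.   1.] 0.0161
13 0.036 [ -7.  32. 132.  -2.   5.   3.] 0.0323
16 0.06 [ -7.  29. 133.  -3.   5.   3.] 0.0378
16 0.045 [ -6.  31. 133. -11.   5.  11.] 0.0645
16 0.036 [ -4.  32. 133. -64.   5.  67.] 0.0611
19 0.06 [ -4.  29. 134. -64.   5.  67.] 0.0591
19 0.045 [ -4.  31. 133. -64.   5.  67.] 0.0856
19 0.036 [ -4.  32. 133. -64.   5.  67.] 0.1018
two-finger push, lean 38
30 -0.11 l [ -7.  41. 144. 180.  35.  90.] 0.0
30 -0.11 R [ -7.  41. 144. 180.  35. -90.] 0.0
30 -0.03 l [ -7.  40. 133. 180.  23.  90.] 0.0
30 -0.03 R [ -7.  40. 133. 180.  23. -90.] 0.0
30 0.0475 l [ -7.  41. 122. 180.  13.  90.] 0.0
30 0.0475 R [ -7.  41. 122. 180.  13. -90.] 0.0
35 -0.11 l [ -7.  44. 147. 180.  46.  90.] 0.0
35 -0.11 R [ -7.  44. 147. 180.  46. -90.] 0.0
35 -0.03 l [ -7.  42. 135. 180.  32.  90.] 0.0
35 -0.03 R [ -7.  42. 135. 180.  32. -90.] 0.0
35 0.0475 l [ -7.  42. 125. 180.  22.  90.] 0.0
35 0.0475 R [ -7.  42. 125. 180.  22. -90.] 0.0
40 -0.11 l [ -7.  49. 150. 180.  58.  90.] 0.0
40 -0.11 R [ -7.  49. 150. 180.  58. -90.] 0.0
40 -0.03 l [ -7.  44. 138. 180.  42.  90.] 0.0
40 -0.03 R [ -7.  44. 138. 180.  42. -90.] 0.0
40 0.0475 l [ -7.  44. 127. 180.  31.  90.] 0.0
40 0.0475 R [ -7.  44. 127. 180.  31. -90.] 0.0
```

>>> play_rows(
  commands=[
    [[-0.4,-1.5,0.3,3,0.6,0],[-0.8,-3,0.7,6,1.3,-0.1],[-1.4,-4.5,0.8,9.5,2,-0.2],[-1.4,-4.9,0.9,9.5,2,-0.2],[-1.4,-4.9,1.2,9.5,2,-0.2],[-1.4,-4.9,1.2,9.5,2,-0.2],[-1.4,-4.9,1.2,9.5,2,-0.2]],
  ],
)

```text
time: 6.08
tool_pos: [0.4336, 0.0137, 0.0596]
ee_rot: [[0.123, 0.971, 0.203], [0.992, -0.12, -0.025], [0.0, 0.205, -0.979]]
ft_force: [0.8, -0.9, 1.2]
width: 0.0067
gripper_force: 79.3
```

Run:
```python
from kin import *
s=arm.read_state();print(np.array(s["qpos"]).round(1))
for lean,z in((12,.06),(11,.044)):
    o=mach(-.11-.0689);rows(([o[0],o[1],z],toolR(MY,lean,'r')))
```

```text
[ -6.9  28.7 132.1  -0.    7.5   0.2]
[-0.02, 0.05, -0.03, -0.18, -0.01, -0.05]
[-0.02, -0.27, 1.54, 0.82, -0.01, -0.05]
```

Exactly as planned. Now a softer grip, lower a little, then open.

>>> play_rows(
  commands=[
    [[0,0,0.2,0,0,0],[0,-0.05,0.4,0.2,0,0],[0,-0.1,0.7,0.4,0,0],[0,-0.2,1,0.6,0,0],[0,-0.25,1.3,0.8,0,0],[0,-0.25,1.5,0.8,0,0]],
  ],
  grip_force=20,
)

```text
time: 6.58
tool_pos: [0.4311, 0.0142, 0.0461]
ee_rot: [[0.122, 0.974, 0.189], [0.992, -0.12, -0.024], [-0.001, 0.19, -0.982]]
ft_force: [-37.4, 4.0, 55.8]
width: 0.0066
gripper_force: 165.3
```

>>> play_rows(
  commands=[
    [[0,0,0,0,0,0],[0,0,0,0,0,0],[0,0,0,0,0,0],[0,0,0,0,0,0]],
  ],
  grip=4,
)

```text
time: 6.92
tool_pos: [0.4351, 0.0134, 0.0449]
ee_rot: [[0.123, 0.974, 0.192], [0.992, -0.12, -0.025], [-0.001, 0.194, -0.981]]
ft_force: [-0.1, 1.1, 0.3]
width: 0.04
gripper_force: 0.0
```

>>> play_rows(
  commands=[
    [[0,-0.3,-3,0,0,0],[0,-0.3,-6,0,0,0],[0,0,-10,0,0,0],[0,0,-14,0,0,0],[0,0,-16,0,0,0],[0,0,-16,0,0,0]],
  ],
  grip=6,
)

```text
time: 7.42
tool_pos: [0.405, 0.0172, 0.2058]
ee_rot: [[0.123, 0.972, 0.199], [0.992, -0.12, -0.026], [-0.001, 0.2, -0.98]]
ft_force: [-0.6, 0.2, -0.4]
width: 0.0598
gripper_force: 0.0
```

```bash
cat >> kin.py <<'E'
def jrows(q0,q1,n,s=None):
    """row poses along a joint-space line, relative to the current pose"""
    s=s or arm.read_state(); out=[]
    for t in np.linspace(0,1,n+1)[1:]:
        p,A=fk(np.array(q0)+(np.array(q1)-q0)*t,P); out.append((p,(A*R.from_matrix(C)).as_matrix()))
    rows(*out,s=s)
E
python3 - <<'E'
from kin import *
s=arm.read_state();q0=np.array(s["qpos"]);print(q0.round(1),s["tool_pos"])
for x,z,lean in((-.22,.10,30),(-.22,.10,35),(-.24,.05,32),(-.215,.012,32),(-.2,.012,35)):
    q,e=solve(np.append(mach(x),z),toolR(MY,lean,'R'),[-5,36,140,180,25,-90]);print(x,z,lean,q.round(1),round(e,4))
q1=np.array([-7,25,135,90,22,-45.]);p,A=fk(q1,P);print(p)
p,A=fk([-7,25,140,180,22,-90.],P);print(p)
E
```

```text
[ -6.9   8.7 126.3  -0.2  33.5   0.3] [0.40495295 0.01720771 0.20581553]
-0.22 0.1 30 [ -6.9  23.8 147.  180.1  20.8 -90. ] 0.0
-0.22 0.1 35 [ -6.9  26.6 150.4 180.1  31.9 -90. ] 0.0
-0.24 0.05 32 [ -6.9  38.  154.2 180.1  44.2 -90. ] 0.0
-0.215 0.012 32 [ -6.9  45.3 151.4 180.   48.7 -90. ] 0.0
-0.2 0.012 35 [ -6.9  46.6 150.9 180.   52.5 -90. ] 0.0
[0.44558265 0.10800344 0.1053369 ]
[0.47103669 0.00855971 0.11672063]
```

Run:
```python
from kin import *
s=arm.read_state();q0=np.array(s["qpos"])
qm=np.array([-10,13,137,95,25,-48.]);print(fk(qm,P)[0]);jrows(q0,qm,8)
```

```text
[0.44773017 0.09707031 0.19557992]
[2.55, -0.76, 0.65, 0.5, 6.26, 4.43]
[4.83, -1.03, 1.01, 0.31, 12.0, 9.21]
[6.72, -0.86, 1.18, -0.48, 17.11, 14.34]
[8.14, -0.34, 1.23, -1.78, 21.52, 19.81]
[9.03, 0.42, 1.25, -3.5, 25.14, 25.59]
[9.37, 1.31, 1.29, -5.52, 27.91, 31.66]
[9.17, 2.21, 1.41, -7.73, 29.82, 37.97]
[8.45, 2.99, 1.65, -10.01, 30.84, 44.49]
```

>>> play_rows(
  commands=[
    [[2.55,-0.76,0.65,0.5,6.26,4.43],[4.83,-1.03,1.01,0.31,12.0,9.21],[6.72,-0.86,1.18,-0.48,17.11,14.34],[8.14,-0.34,1.23,-1.78,21.52,19.81],[9.03,0.42,1.25,-3.5,25.14,25.59],[9.37,1.31,1.29,-5.52,27.91,31.66],[9.17,2.21,1.41,-7.73,29.82,37.97],[8.45,2.99,1.65,-10.01,30.84,44.49]],
  ],
)

```text
time: 8.08
tool_pos: [0.4461, 0.0981, 0.1908]
ee_rot: [[0.539, 0.679, 0.499], [0.593, -0.726, 0.348], [0.599, 0.108, -0.794]]
ft_force: [1.0, 0.1, -0.2]
width: 0.06
gripper_force: 0.0
```

Run:
```python
from kin import *
s=arm.read_state();q0=np.array(s["qpos"]);print(q0.round(1),s["tool_pos"])
q1=np.array([-7,14,147,180,20,-90.]);print(fk(q1,P)[0]);jrows(q0,q1,8)
```

```text
[-10.3  13.4 135.4  84.3  25.7 -42.5] [0.44608223 0.09808915 0.19079699]
[0.40091063 0.01717011 0.16540369]
[0.37, 0.4, -0.02, -2.91, 2.15, 5.21]
[0.28, 0.94, -0.15, -6.09, 3.63, 10.49]
[-0.26, 1.56, -0.39, -9.45, 4.43, 15.81]
[-1.24, 2.14, -0.74, -12.91, 4.56, 21.19]
[-2.64, 2.6, -1.19, -16.39, 4.06, 26.59]
[-4.4, 2.87, -1.72, -19.8, 2.95, 32.03]
[-6.46, 2.86, -2.35, -23.09, 1.28, 37.49]
[-8.75, 2.54, -3.05, -26.2, -0.88, 42.97]
```

The flip is going as planned.

>>> play_rows(
  commands=[
    [[0.37,0.4,0,-2.9,2.15,5.2],[0.28,0.94,-0.15,-6.1,3.6,10.5],[-0.26,1.56,-0.4,-9.45,4.4,15.8],[-1.24,2.14,-0.74,-12.9,4.6,21.2],[-2.64,2.6,-1.2,-16.4,4.1,26.6],[-4.4,2.87,-1.7,-19.8,2.95,32],[-6.46,2.86,-2.35,-23.1,1.3,37.5],[-8.75,2.5,-3.05,-26.2,-0.9,43]],
  ],
)

```text
time: 8.75
tool_pos: [0.4026, 0.0189, 0.1663]
ee_rot: [[0.765, -0.043, 0.643], [-0.03, -0.999, -0.031], [0.644, 0.004, -0.765]]
ft_force: [1.7, -1.1, 0.2]
width: 0.0602
gripper_force: 0.0
```

>>> play_rows(
  commands=[
    [[0,0,0,0,0,0],[0,0,0,0,0,0]],
  ],
)

```text
time: 8.92
tool_pos: [0.4035, 0.0202, 0.1669]
ee_rot: [[0.763, -0.035, 0.645], [-0.024, -0.999, -0.026], [0.645, 0.004, -0.764]]
ft_force: [0.3, 0.2, 0.5]
width: 0.06
gripper_force: 0.0
```

Run:
```python
from kin import *
s=arm.read_state();print(np.array(s["qpos"]).round(1),s["tool_pos"])
im=save("wrist","pics/w6.png");pickle.dump((s,im),open("w6.pkl","wb"));t=arm.get_image("top");pickle.dump(t,open("t6.pkl","wb"))
d=arm.get_image("side");pickle.dump(d,open("s6.pkl","wb"))
o=np.zeros((600,800,3),np.uint8);o[:400,:640]=im["frame"]
o[400:,:270]=cv2.resize(t["frame"][195:275,240:350],(270,200),interpolation=cv2.INTER_CUBIC);o[400:,270:600]=cv2.resize(d["frame"][155:240,270:410],(330,200),interpolation=cv2.INTER_CUBIC);cv2.imwrite("pics/c6.png",o[:,:,::-1])
```

```text
[ -9.5  14.2 147.6 167.5  22.2 -84.4] [0.40353098 0.02015298 0.16686261]
```

View pics/c6.png

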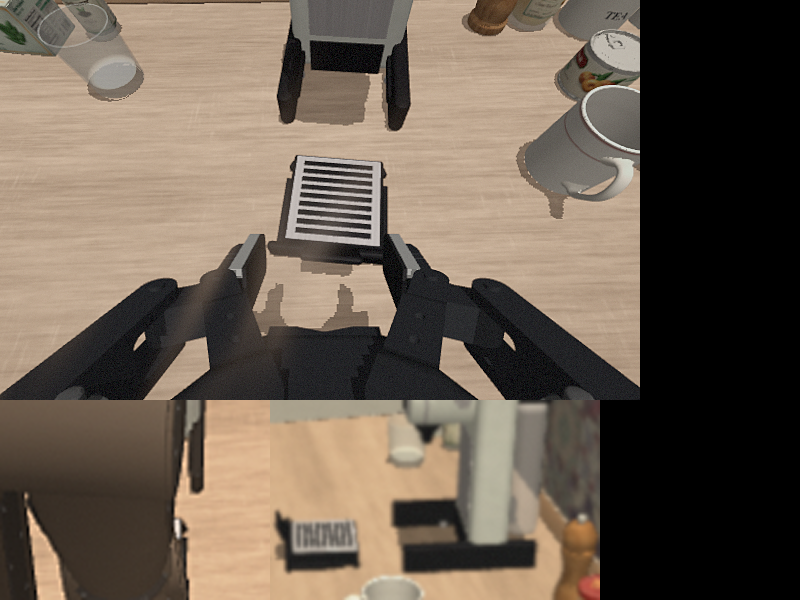

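This view shows the tray square in front of the mouth: grille corners at about (296,157), (382,161), (380,247) and (288,240), cheek tips at (287,122) and (398,128), and the mug's rim near (613,120) with its handle at (615,180). That was my last picture, so everything from here is measured numerically.

```bash
cat >> kin.py <<'E'
def grille(img,box):
    x0,y0,x1,y1=box;c=img[y0:y1,x0:x1].astype(int);m=((c.min(2)>120)&(c.max(2)-c.min(2)<25)).astype(np.uint8)
    m=cv2.morphologyEx(m,cv2.MORPH_CLOSE,np.ones((9,9)));n,l,st,_=cv2.connectedComponentsWithStats(m);k=1+np.argmax(st[1:,4])
    h=cv2.findContours((l==k).astype(np.uint8),0,2)[0][0];return cv2.approxPolyDP(cv2.convexHull(h),5,True)[:,0]+[x0,y0]
E
python3 - <<'E'
from kin import *
s,w=pickle.load(open("w6.pkl","rb"));T=wristT(w,s);f=w["frame"]
q=grille(f,(278,150,395,255));Q=np.array([onz(w,p+.0,.03,T) for p in q.astype(float)]);print(q.tolist(),Q.round(4).tolist(),Q.mean(0).round(4))
for i in range(len(Q)):
    d=Q[(i+1)%len(Q)]-Q[i];print(np.linalg.norm(d).round(4),np.degrees(np.arctan2(d[1],d[0])).round(1))
g=f.max(2);tips=[]
for x0,x1 in((275,308),(380,415)):
    m=g[60:140,x0:x1]<45;n,l,st,_=cv2.connectedComponentsWithStats(m.astype(np.uint8));m=l==1+np.argmax(st[1:,4])
    y=np.where(m.any(1))[0][-1];x=np.mean(np.where(m[y])[0])+x0;tips.append(onz(w,(x,y+60.5),0,T));print("tip",x,y+60,tips[-1].round(4))
    # inner/outer extents at row 105 
    for r in(90,105): xs=np.where(m[r-60])[0]+x0;print(r,xs[0],xs[-1],onz(w,(xs[0],r),.046,T).round(4),onz(w,(xs[-1]+1,r),.046,T).round(4))
d=tips[0]-tips[1];print("yaw",np.degrees(np.arctan2(-d[0],d[1])),np.linalg.norm(d),"mid",(tips[0]+tips[1])/2)
E
```

```text
[[297, 156], [380, 163], [379, 245], [285, 237]] [[0.5446, 0.0466, 0.03], [0.5322, -0.048, 0.03], [0.4372, -0.0361, 0.03], [0.4487, 0.0584, 0.03]] [0.4907 0.0052 0.03  ]
0.0954 -97.5
0.0957 172.9
0.0952 83.1
0.0967 -7.0
tip 289.0 122 [0.6165 0.06   0.    ]
90 278 300 [0.6294 0.0688 0.046 ] [0.6286 0.0407 0.046 ]
105 279 295 [0.606  0.0669 0.046 ] [0.6054 0.0467 0.046 ]
tip 395.0 129 [ 0.6005 -0.0812  0.    ]
90 386 408 [ 0.6254 -0.0631  0.046 ] [ 0.6244 -0.0912  0.046 ]
105 388 409 [ 0.602  -0.0626  0.046 ] [ 0.6011 -0.0888  0.046 ]
yaw -6.46693903002794 0.1420997610650153 mid [ 0.60853447 -0.0106005   0.        ]
```

The tray sits at y≈0.5 mm and x≈-119 mm in the machine's frame, at the same yaw, so a straight push along -7° with both open fingertips will do. I'm going behind the panel.

```bash
sed -i 's/^M=.*/M=np.array([.611,-.010]);MY=-7./' h.py
python3 - <<'E'
from kin import *
Rt=toolR(MY,35,'R')
rows((np.append(mach(-.225),.06),Rt),(np.append(mach(-.215),.010),Rt))
q,e=solve(np.append(mach(-.215),.010),Rt,[-5,36,140,180,25,-90]);print(q.round(1),e)
E
```

```text
[-8.24, 0.26, 7.12, -2.86, -5.35, 4.14]
[-10.71, 0.33, 11.57, -2.86, -5.35, 4.14]
[ -7.3  48.9 153.5 179.8  57.4 -90.1] 4.440892098500626e-15
```

>>> play_rows(
  commands=[
    [[-3,0.1,2.5,-1,-2,1.5],[-6,0.2,5,-2,-4,3],[-8.2,0.3,7.1,-2.9,-5.3,4.1],[-9.5,0.3,9.3,-2.9,-5.3,4.1],[-10.2,0.3,10.6,-2.9,-5.3,4.1],[-10.7,0.3,11.5,-2.9,-5.3,4.1],[-10.7,0.3,11.5,-2.9,-5.3,4.1],[-10.7,0.3,11.5,-2.9,-5.3,4.1]],
  ],
)

```text
time: 9.73
tool_pos: [0.3964, 0.0167, 0.0099]
ee_rot: [[0.813, -0.124, 0.568], [-0.102, -0.992, -0.07], [0.573, -0.001, -0.82]]
ft_force: [0.0, -1.0, -0.7]
width: 0.0599
gripper_force: 0.0
```

```bash
cat >> h.py <<'E'
def inm(p): return R.from_euler('z',-MY,degrees=True).apply(np.array(p)-[*M,0]).round(4)
E
python3 - <<'E'
from kin import *
s=arm.read_state();print(s["tool_pos"],inm(s["tool_pos"]),np.array(s["qpos"]).round(1),s["ft_force"])
Rt=toolR(MY,35,'R');rows(*[(np.append(mach(x),.010),Rt) for x in(-.2,-.16,-.12,-.08,-.04)])
E
```

```text
[0.39639962 0.0167311  0.00988838] [-0.2163  0.0004  0.0099] [ -7.2  48.9 153.6 179.9  57.5 -90. ] [ 0.025376   -1.01322079 -0.65654983]
[1.34, 0.03, 0.92, 0.02, 0.07, -0.11]
[4.62, 0.03, 3.21, 0.02, 0.07, -0.11]
[7.9, 0.02, 5.5, 0.02, 0.07, -0.11]
[11.18, 0.01, 7.79, 0.02, 0.07, -0.11]
[14.46, 0.01, 10.08, 0.02, 0.07, -0.11]
```

>>> play_rows(
  commands=[
    [[0.8,0,0.55,0,0,0],[1.6,0,1.1,0,0,0],[2.4,0,1.65,0,0,0],[3.2,0,2.2,0,0,0],[4,0,2.75,0,0,0],[4.8,0,3.3,0,0,0],[5.4,0,3.75,0,0,0],[5.4,0,3.75,0,0,0]],
  ],
)

```text
time: 10.4
tool_pos: [0.4631, 0.008, 0.0123]
ee_rot: [[0.81, -0.124, 0.572], [-0.101, -0.992, -0.072], [0.577, 0.0, -0.817]]
ft_force: [-0.6, 0.3, -0.5]
width: 0.0599
gripper_force: 0.0
```

```bash
cat >> kin.py <<'E'
def look(n,box):
    s=arm.read_state();w=arm.get_image("wrist");pickle.dump((s,w),open(n+".pkl","wb"));T=wristT(w,s)
    q=grille(w["frame"],box);Q=np.array([onz(w,p,.03,T) for p in q.astype(float)]);print("tcp",inm(s["tool_pos"]),"F",np.round(s["ft_force"],1),q.tolist(),"\n",[inm(p).tolist() for p in Q],"c",inm(Q.mean(0)))
E
python3 - <<'E'
from kin import *
s=arm.read_state();im=arm.get_image("wrist");T=wristT(im,s)
o=inm(s["tool_pos"])[0]+.014+.0625
b=np.array([proj(im,np.append(mach(o+a,c),.03),T) for a in(-.06,.06) for c in(-.06,.06)]);lo=b.min(0).astype(int);hi=b.max(0).astype(int);print(lo,hi)
look("w7",(max(lo[0],0),max(lo[1],0),min(hi[0],640),min(hi[1],400)))
E
```

```text
[202  21] [447 204]
tcp [-0.1499 -0.0002  0.0119] F [-0.3  0.5  0.7] [[403, 48], [420, 203], [228, 203], [246, 47]] 
 [[-0.0354, -0.0473, 0.03], [-0.1331, -0.0467, 0.03], [-0.1329, 0.0475, 0.03], [-0.0344, 0.047, 0.03]] c [-0.0839  0.0001  0.03  ]
```

Tracking well: the tray is at x=-84 mm, y=0. Continuing.

>>> play_rows(
  commands=[
    [[0.7,0,0.55,0,0,0],[1.4,0,1.1,0,0,0],[2.1,0,1.6,0,0,0],[2.8,0,2.1,0,0,0],[3.5,0,2.6,0,0,0],[4.2,0,3.1,0,0,0],[4.9,0,3.6,0,0,0],[4.9,0,3.6,0,0,0]],
  ],
)

```text
time: 11.17
tool_pos: [0.5237, 0.0001, 0.0097]
ee_rot: [[0.811, -0.125, 0.571], [-0.102, -0.992, -0.073], [0.576, 0.001, -0.818]]
ft_force: [0.1, -0.3, 0.4]
width: 0.06
gripper_force: 0.0
```

Run:
```python
from kin import *
s=arm.read_state();im=arm.get_image("wrist");T=wristT(im,s)
o=inm(s["tool_pos"])[0]+.066
b=np.array([proj(im,np.append(mach(o+a,c),.03),T) for a in(-.055,.055) for c in(-.056,.056)]);lo=b.min(0).astype(int);hi=b.max(0).astype(int)
look("w8",(max(lo[0],0),max(lo[1],0),min(hi[0],640),min(hi[1],400)))
Rt=toolR(MY,35,'R');rows(*[(np.append(mach(x),.010),Rt) for x in(-.06,-.035,-.0185,-.015)])
```

```text
tcp [-0.0889 -0.0006  0.0095] F [ 0.1 -0.3 -0. ] [[404, 45], [421, 200], [227, 200], [245, 44]] 
 [[0.0253, -0.0476, 0.03], [-0.0713, -0.0469, 0.03], [-0.0711, 0.0469, 0.03], [0.0263, 0.0465, 0.03]] c [-0.0227 -0.0003  0.03  ]
[2.46, -0.07, 1.65, 0.14, -0.04, -0.14]
[4.5, -0.08, 3.08, 0.14, -0.04, -0.14]
[5.85, -0.08, 4.03, 0.14, -0.04, -0.14]
[6.14, -0.08, 4.23, 0.14, -0.04, -0.14]
```

>>> play_rows(
  commands=[
    [[0.8,0,0.55,0,0,0],[1.6,0,1.1,0,0,0],[2.4,0,1.65,0,0,0],[3.2,0,2.2,0,0,0],[4,0,2.75,0,0,0],[4.5,0,3.1,0,0,0],[4.5,0,3.1,0,0,0]],
  ],
)

```text
time: 11.85
tool_pos: [0.5774, -0.0066, 0.01]
ee_rot: [[0.812, -0.125, 0.57], [-0.102, -0.992, -0.072], [0.575, 0.001, -0.818]]
ft_force: [-0.5, 0.3, 0.4]
width: 0.0602
gripper_force: 0.0
```

>>> play_rows(
  commands=[
    [[0.4,0,0.3,0,0,0],[0.8,0,0.55,0,0,0],[1.1,0,0.75,0,0,0],[1.4,0,0.95,0,0,0],[1.6,0,1.1,0,0,0],[1.6,0,1.1,0,0,0],[1.6,0,1.1,0,0,0]],
  ],
)

```text
time: 12.43
tool_pos: [0.5897, -0.008, 0.0084]
ee_rot: [[0.819, -0.125, 0.56], [-0.102, -0.992, -0.071], [0.564, 0.001, -0.826]]
ft_force: [-29.8, 1.8, 16.4]
width: 0.0597
gripper_force: 15.5
```

```bash
cat >> kin.py <<'E'
def auto(n,dx):
    s=arm.read_state();im=arm.get_image("wrist");T=wristT(im,s)
    o=inm(s["tool_pos"])[0]+dx
    b=np.array([proj(im,np.append(mach(o+a,c),.03),T) for a in(-.055,.055) for c in(-.056,.056)]);lo=b.min(0).astype(int);hi=b.max(0).astype(int)
    look(n,(max(lo[0],0),max(lo[1],0),min(hi[0],640),min(hi[1],400)))
E
python3 -c "
from kin import *
auto('w9',.066)"
```

```text
tcp [-0.0214 -0.0006  0.0084] F [-31.5   1.6  17.2] [[418, 32], [423, 203], [225, 203], [217, 32]] 
 [[0.1, -0.0557, 0.03], [-0.0055, -0.0472, 0.03], [-0.0053, 0.0473, 0.03], [0.1002, 0.0629, 0.03]] c [0.0473 0.0018 0.03  ]
```

>>> play_rows(
  commands=[
    [[0.3,0,0.2,0,0,0],[0.5,0,0.35,0,0,0],[0.5,0,0.35,0,0,0]],
  ],
)

```text
time: 12.78
tool_pos: [0.5901, -0.0078, 0.0063]
ee_rot: [[0.827, -0.123, 0.549], [-0.102, -0.992, -0.069], [0.553, 0.001, -0.833]]
ft_force: [-56.6, 2.7, 24.5]
width: 0.0597
gripper_force: 28.3
```

```bash
python3 -c "
from kin import *
s=arm.read_state();print(inm(s['tool_pos']),s['ft_force'],np.array(s['qpos']).round(1))
Rt=toolR(MY,35,'R');rows((np.append(mach(-.05),.012),Rt),(np.append(mach(-.10),.03),Rt),(np.append(mach(-.16),.08),Rt))"
```

```text
[-0.021  -0.0004  0.0063] [-56.63117917   2.72042478  24.51964781] [ -7.2  42.5 124.7 180.   20.9 -90.1]
[-2.1, -0.04, -2.08, 0.1, 1.4, -0.03]
[-5.27, -0.03, -6.35, 0.1, 1.4, -0.03]
[-7.5, -0.01, -13.83, 0.1, 1.4, -0.03]
```

It's on a hard stop. I'll back off and check the tray against the cheeks.

>>> play_rows(
  commands=[
    [[-1,0,-0.9,0,0,0],[-2.1,0,-2.1,0,1.4,0],[-4,0,-4.5,0,1.4,0],[-5.3,0,-6.4,0,1.4,0],[-6.3,0,-9,0,1.4,0],[-7.1,0,-12,0,1.4,0],[-7.5,0,-13.8,0,1.4,0],[-7.5,0,-13.8,0,1.4,0]],
  ],
)

```text
time: 13.45
tool_pos: [0.4598, 0.0084, 0.0817]
ee_rot: [[0.798, -0.125, 0.589], [-0.1, -0.992, -0.075], [0.594, 0.001, -0.805]]
ft_force: [0.2, -0.3, -0.5]
width: 0.0601
gripper_force: 0.0
```

Run:
```python
from kin import *
s=arm.read_state();print(s["tool_pos"],inm(s["tool_pos"]),np.array(s["qpos"]).round(1))
w=arm.get_image("wrist");pickle.dump((s,w),open("w10.pkl","wb"));cv2.imwrite("pics/w10.png",w["frame"][:,:,::-1]);T=wristT(w,s)
for p in([-.0045,.048,.03],[-.0045,-.048,.03],[.09,.048,.03],[-.015,.066,.03],[-.015,-.066,.03],[-.002,.072,0],[-.002,-.072,0]): print(p,proj(w,np.append(mach(*p[:2]),p[2]),T).round(0))
q=proj(w,np.append(mach(.04,0),.03),T)
c=w["frame"].astype(int);m=((c.min(2)>120)&(c.max(2)-c.min(2)<25))
# grille extents near predicted box
a=proj(w,np.append(mach(-.0045,.052),.03),T);b=proj(w,np.append(mach(-.0045,-.052),.03),T);
for y in range(int(a[1])-25,int(a[1])+25,3): xs=np.where(m[y,int(a[0])-10:int(b[0])+10])[0];print(y,len(xs),(xs[[0,-1]]+int(a[0])-10) if len(xs) else '', end='; ')
```

```text
[0.45981341 0.00836326 0.08167798] [-0.1523 -0.0002  0.0817] [ -7.2  30.9 142.8 180.1  30.1 -90.1]
[-0.0045, 0.048, 0.03] [269.  87.]
[-0.0045, -0.048, 0.03] [379.  87.]
[0.09, 0.048, 0.03] [275.   9.]
[-0.015, 0.066, 0.03] [247.  97.]
[-0.015, -0.066, 0.03] [401.  97.]
[-0.002, 0.072, 0] [250. 107.]
[-0.002, -0.072, 0] [398. 106.]
62 11 [273 376]; 65 18 [360 377]; 68 10 [368 377]; 71 11 [280 377]; 74 24 [272 378]; 77 11 [272 378]; 80 12 [272 378]; 83 28 [278 379]; 86 35 [271 379]; 89 17 [270 288]; 92 0 ; 95 0 ; 98 0 ; 101 0 ; 104 0 ; 107 0 ; 110 0 ;
```

Run:
```python
from kin import *
s,w=pickle.load(open("w10.pkl","rb"));T=wristT(w,s);g=w["frame"].max(2)
for y in(.078,.074,.071,.062,.05,.04,-.04,-.05,-.062,-.071,-.074,-.078):
    # walk along machine x at z=0 at this y, sample brightness
    prof=[]
    for x in np.arange(-.034,.012,.002):
        u,v=proj(w,np.append(mach(x,y),0),T); prof.append(int(cv2.getRectSubPix(g,(1,1),(float(u),float(v)))[0,0]))
    print(y,prof)
```

```text
0.078 [192, 197, 193, 179, 184, 193, 198, 199, 191, 190, 195, 185, 192, 198, 128, 117, 31, 12, 23, 19, 18, 13, 21]
0.074 [192, 197, 196, 180, 180, 191, 195, 197, 195, 191, 196, 191, 191, 200, 184, 50, 17, 10, 13, 14, 18, 11, 6]
0.071 [191, 195, 198, 184, 180, 191, 201, 200, 194, 191, 196, 191, 191, 201, 205, 105, 7, 19, 19, 24, 34, 34, 23]
0.062 [190, 191, 194, 190, 179, 185, 193, 185, 140, 66, 12, 15, 17, 14, 13, 10, 20, 18, 19, 27, 37, 37, 40]
0.05 [190, 188, 196, 192, 186, 183, 189, 196, 147, 79, 36, 28, 20, 26, 18, 24, 20, 22, 19, 34, 31, 42, 41]
0.04 [190, 185, 191, 202, 197, 192, 193, 178, 130, 79, 42, 42, 41, 41, 39, 36, 35, 32, 30, 32, 43, 41, 41]
-0.04 [195, 190, 200, 204, 193, 184, 194, 197, 181, 95, 4, 22, 17, 13, 17, 16, 8, 14, 18, 23, 34, 32, 43]
-0.05 [188, 190, 190, 201, 195, 183, 180, 196, 136, 124, 4, 20, 16, 16, 13, 10, 19, 21, 12, 22, 27, 38, 48]
-0.062 [187, 189, 192, 190, 201, 195, 184, 186, 186, 123, 20, 30, 27, 25, 23, 12, 23, 12, 25, 24, 31, 25, 45]
-0.071 [187, 181, 190, 186, 191, 198, 188, 184, 186, 187, 190, 195, 190, 191, 201, 170, 25, 33, 21, 25, 32, 40, 39]
-0.074 [188, 185, 187, 187, 190, 197, 195, 188, 186, 187, 186, 195, 193, 188, 197, 196, 59, 27, 19, 22, 31, 25, 39]
-0.078 [193, 186, 185, 186, 187, 195, 194, 185, 186, 188, 187, 193, 194, 183, 194, 201, 201, 104, 16, 28, 29, 14, 24]
```

The panel edge is 13 mm in front of the cheek tips, exactly as it should be at home, so the tray is in. That puts the machine's x origin 1.4 mm nearer than I had it. Next the mug: I'll refine its pose from w1 and the side view and check reach.

```bash
sed -i 's/^M=.*/M=np.array([.6097,-.0098]);MY=-7./' h.py
python3 - <<'E'
from kin import *
s1,w1=pickle.load(open("w1.pkl","rb"));T1=wristT(w1,s1);f=w1["frame"]
x0,y0,x1,y1=335,105,440,190
c=f[y0:y1,x0:x1].astype(int);m=((c.min(2)>105)&(c.max(2)-c.min(2)<28)).astype(np.uint8)
m=cv2.morphologyEx(m,cv2.MORPH_OPEN,np.ones((2,2)));n,l,st,_=cv2.connectedComponentsWithStats(m);k=1+np.argmax(st[1:,4]);print(st[k])
mm=(l==k)
for r in range(0,mm.shape[0],4): xs=np.where(mm[r])[0]; print(r+y0,(xs[0]+x0,xs[-1]+x0,len(xs)) if len(xs) else '',end=' ')
print()
cols=[(x+x0,np.where(mm[:,x])[0][[0,-1]]+y0) for x in range(0,60,3) if mm[:,x].any()];print([(a,b.tolist()) for a,b in cols])
bowl=np.array([.5395,-.273])
for az in(150,162,174): print(az,[proj(w1,[bowl[0]+d*np.cos(np.radians(az)),bowl[1]+d*np.sin(np.radians(az)),z],T1).round(0).tolist() for d,z in((.071,.05),(.065,.075),(0.057,.079))])
ring=np.array([proj(w1,[bowl[0]+.041*np.cos(a),bowl[1]+.041*np.sin(a),.094],T1) for a in np.linspace(0,6.28,60)]);print("ring",ring.min(0),ring.max(0))
S=pickle.load(open("side.pkl","rb"));ring=np.array([proj(S,[bowl[0]+.041*np.cos(a),bowl[1]+.041*np.sin(a),.094]) for a in np.linspace(0,6.28,60)]);print("side ring",ring.min(0),ring.max(0))
print("side handle",[proj(S,[bowl[0]+.071*np.cos(np.radians(az)),bowl[1]+.071*np.sin(np.radians(az)),.05]).round(1).tolist() for az in(150,162,174)])
E
```

```text
[  38   12   60   63 1441]
105  109  113  117 (np.int64(399), np.int64(409), 11) 121 (np.int64(390), np.int64(419), 15) 125 (np.int64(385), np.int64(424), 18) 129 (np.int64(381), np.int64(427), 24) 133 (np.int64(378), np.int64(429), 28) 137 (np.int64(376), np.int64(431), 32) 141 (np.int64(375), np.int64(431), 32) 145 (np.int64(374), np.int64(432), 32) 149 (np.int64(373), np.int64(432), 33) 153 (np.int64(373), np.int64(431), 32) 157 (np.int64(374), np.int64(430), 28) 161 (np.int64(375), np.int64(428), 24) 165 (np.int64(376), np.int64(426), 16) 169 (np.int64(379), np.int64(423), 8) 173 (np.int64(382), np.int64(418), 11) 177 (np.int64(389), np.int64(412), 24) 181  185  189  
[(374, [143, 159]), (377, [135, 166]), (380, [130, 170]), (383, [127, 174]), (386, [124, 175]), (389, [122, 177]), (392, [120, 178])]
150 [[343.0, 135.0], [352.0, 137.0], [359.0, 139.0]]
162 [[342.0, 146.0], [351.0, 148.0], [358.0, 148.0]]
174 [[344.0, 156.0], [352.0, 158.0], [359.0, 157.0]]
ring [373.2606203  114.33632419] [432.54003139 177.62518574]
side ring [307.84391373 228.76283034] [334.12149456 243.12983504]
side handle [[299.6, 243.5], [298.5, 246.0], [298.4, 248.7]]
```

Run:
```python
from kin import *
bowl=np.array([.5395,-.273]);hd=-18.
for lean in(25,30,35):
  def tcp(b,yaw,z,back=0):
    Rt=toolR(yaw,lean,'R');h=np.append(b,z)-R.from_euler('z',yaw,degrees=True).apply([.057,0,0]);return h+Rt[:,2]*(.0187-back),Rt
  for nm,(b,yaw,z,bk) in dict(pre=(bowl,hd,.066,.1),grasp=(bowl,hd,.066,0),up=(bowl,hd,.166,0),mid=(np.array([.5,-.1]),-10,.166,0),front=(mach(-.11),MY,.145,0),over=(mach(.042),MY,.145,0),down=(mach(.042),MY,.096,0),ret=(mach(.042),MY,.096,.1)).items():
    p,Rt=tcp(b,yaw,z,bk);q,e=min((solve(p,Rt,sd) for sd in([-20,36,130,180,20,-90],[-20,36,130,220,20,-110],[-20,30,120,140,20,-70])),key=lambda r:r[1]);print(lean,nm,p.round(3),q.round(0),round(e,4))
```

```text
25 pre [ 0.453 -0.245  0.14 ] [-40.  22. 126.  46.  13.  24.] 0.0
25 grasp [ 0.493 -0.258  0.049] [-38.  35. 124. 104.   9. -33.] 0.0
25 up [ 0.493 -0.258  0.149] [-38.  23. 120.  33.  16.  39.] 0.0
25 mid [ 0.452 -0.091  0.149] [-23.  17. 132.  42.   8.  37.] 0.0
25 front [0.452 0.01  0.128] [ -8.  20. 136. 171.   5. -81.] 0.0489
25 over [ 0.603 -0.009  0.128] [ -7.  28. 115.   0.  12.  90.] 0.0
25 down [ 0.603 -0.009  0.079] [ -7.  33. 117.   1.   5.  89.] 0.0
25 ret [ 0.561 -0.004  0.17 ] [ -7.  22. 118.   0.  15.  90.] 0.0
30 pre [ 0.447 -0.243  0.136] [-42.  22. 130.  88.  12. -19.] 0.0
30 grasp [ 0.494 -0.258  0.05 ] [-39.  35. 126. 134.  14. -63.] 0.0
30 up [ 0.494 -0.258  0.15 ] [-39.  23. 123.  61.  12.  11.] 0.0
30 mid [ 0.453 -0.092  0.15 ] [-23.  18. 135. 107.   7. -29.] 0.0
30 front [0.453 0.009 0.129] [ -7.  20. 137. 179.   8. -89.] 0.0
30 over [ 0.604 -0.009  0.129] [ -7.  28. 117.   1.   5.  89.] 0.0025
30 down [ 0.604 -0.009  0.08 ] [ -7.  34. 120. 178.   5. -88.] 0.0168
30 ret [ 0.554 -0.003  0.166] [ -7.  21. 122.   1.   6.  89.] 0.0
35 pre [ 0.441 -0.241  0.133] [-44.  23. 134. 122.  17. -54.] 0.0
35 grasp [ 0.495 -0.259  0.051] [-40.  36. 129. 145.  22. -76.] 0.0
35 up [ 0.495 -0.259  0.151] [-40.  24. 125.  99.  13. -28.] 0.0
35 mid [ 0.454 -0.092  0.151] [-24.  18. 138. 143.  13. -65.] 0.0
35 front [0.455 0.009 0.13 ] [ -7.  22. 140. 180.  17. -90.] 0.0
35 over [ 0.605 -0.009  0.13 ] [ -7.  28. 121. 178.   5. -89.] 0.007
35 down [ 0.605 -0.009  0.081] [ -7.  34. 122. 180.  11. -90.] 0.0
35 ret [ 0.549 -0.002  0.163] [ -7.  22. 127. 178.   5. -88.] 0.0165
```

```bash
cat >> kin.py <<'E'
BOWL=np.array([.5395,-.273])
def mtcp(b,yaw,foot,back=0,lean=38,off=.062,zh=.067,deep=.014):
    Rt=toolR(yaw,lean,'R');h=np.append(b,foot+zh)-R.from_euler('z',yaw,degrees=True).apply([off,0,0]);return h+Rt[:,2]*(deep-back),Rt
E
python3 - <<'E'
from kin import *
for lean in(36,39,42):
  for nm,(b,yaw,z,bk) in dict(pre=(BOWL,-18,.0,.1),grasp=(BOWL,-18,.0,0),up=(BOWL,-18,.085,0),mid=(np.array([.5,-.1]),-10,.085,0),front=(mach(-.11),MY,.08,0),over=(mach(.042),MY,.08,0),down=(mach(.042),MY,.03,0),ret=(mach(.042),MY,.03,.1)).items():
    p,Rt=mtcp(b,yaw,z,bk,lean);q,e=min((solve(p,Rt,sd) for sd in([-20,36,130,180,20,-90],[-30,30,130,150,20,-70])),key=lambda r:r[1]);print(lean,nm,p.round(3),q.round(0),round(e,4))
s=arm.read_state();rows((np.array([.40,-.1,.2]),toolR(-14,39,'R')),mtcp(BOWL,-18,0,.1,39))
E
```

```text
36 pre [ 0.432 -0.238  0.137] [-44.  22. 135. 124.  18. -57.] 0.0
36 grasp [ 0.488 -0.256  0.056] [-41.  36. 130. 146.  24. -77.] 0.0
36 up [ 0.488 -0.256  0.141] [-41.  25. 127. 114.  14. -43.] 0.0
36 mid [ 0.447 -0.091  0.141] [-25.  20. 140. 150.  17. -73.] 0.0
36 front [0.447 0.01  0.136] [ -7.  21. 141. 180.  18. -90.] 0.0
36 over [ 0.598 -0.008  0.136] [ -7.  27. 122. 179.   5. -89.] 0.0
36 down [ 0.598 -0.008  0.086] [ -7.  33. 124. 180.  13. -90.] 0.0
36 ret [ 0.54  -0.001  0.167] [ -7.  21. 128. 178.   5. -89.] 0.0006
39 pre [ 0.429 -0.237  0.134] [-46.  24. 137. 133.  24. -68.] 0.0
39 grasp [ 0.489 -0.257  0.056] [-41.  37. 132. 149.  29. -81.] 0.0
39 up [ 0.489 -0.257  0.141] [-41.  25. 129. 126.  18. -56.] 0.0
39 mid [ 0.448 -0.091  0.141] [-25.  21. 142. 155.  23. -79.] 0.0
39 front [0.448 0.01  0.136] [ -7.  22. 143. 180.  24. -90.] 0.0
39 over [ 0.599 -0.008  0.136] [ -7.  28. 123. 179.  10. -90.] 0.0
39 down [ 0.599 -0.008  0.086] [ -7.  34. 125. 180.  18. -90.] 0.0
39 ret [ 0.536 -0.001  0.164] [ -7.  21. 130. 179.  10. -89.] 0.0
42 pre [ 0.426 -0.236  0.131] [-47.  25. 140. 139.  29. -75.] 0.0
42 grasp [ 0.489 -0.257  0.057] [-42.  38. 133. 151.  34. -84.] 0.0
42 up [ 0.489 -0.257  0.142] [-42.  26. 131. 134.  22. -65.] 0.0
42 mid [ 0.448 -0.091  0.142] [-26.  22. 144. 158.  29. -82.] 0.0
42 front [0.448 0.01  0.137] [ -7.  23. 145. 180.  30. -90.] 0.0
42 over [ 0.599 -0.009  0.137] [ -7.  28. 125. 180.  15. -90.] 0.0
42 down [ 0.599 -0.009  0.087] [ -7.  35. 127. 180.  23. -90.] 0.0
42 ret [ 0.533 -0.     0.161] [ -7.  22. 133. 180.  17. -90.] 0.0
[3.23, 11.5, -12.39, -4.14, 2.46, 5.41]
[2.98, 24.73, -4.33, -6.59, 2.46, 8.57]
```

>>> play_rows(
  commands=[
    [[0.4,3,-2,-0.8,0.3,1],[0.8,6,-4,-1.6,0.6,2],[1.2,9.5,-5,-2.5,1,3.2],[1.6,13,-5,-3.4,1.3,4.5],[2,16.5,-5,-4.4,1.7,5.7],[2.4,20,-4.8,-5.3,2,7],[3,23,-4.5,-6,2.3,8],[3,24.7,-4.3,-6.6,2.5,8.6]],
  ],
  grip=5,
)

```text
time: 14.17
tool_pos: [0.4309, -0.2415, 0.1328]
ee_rot: [[0.737, -0.313, 0.599], [-0.242, -0.95, -0.198], [0.63, 0.001, -0.776]]
ft_force: [-0.6, 0.8, -0.0]
width: 0.05
gripper_force: 0.0
```

>>> play_rows(
  commands=[
    [[0,0,0,0,0,0],[0,0,0,0,0,0]],
  ],
)

```text
time: 14.33
tool_pos: [0.4298, -0.2379, 0.1319]
ee_rot: [[0.74, -0.311, 0.597], [-0.242, -0.95, -0.195], [0.628, -0.0, -0.778]]
ft_force: [-0.2, -0.2, 0.8]
width: 0.0502
gripper_force: 0.0
```

Run:
```python
from kin import *
s=arm.read_state();print(s["tool_pos"],np.array(s["qpos"]).round(1));w=arm.get_image("wrist");pickle.dump((s,w),open("w11.pkl","wb"));T=wristT(w,s)
rows(mtcp(BOWL,-18,0,.1,40),mtcp(BOWL,-18,0,0,40))
ax=R.from_euler('z',-18,degrees=True)
P3=lambda d,y,z:np.append(BOWL,0)+ax.apply([d,y,z])
print("handle out",proj(w,P3(-.071,0,.05),T).round(0),"top",proj(w,P3(-.062,0,.08),T).round(0))
ring=np.array([proj(w,P3(.041*np.cos(a),.041*np.sin(a),.094),T) for a in np.linspace(0,6.28,60)]);print("ring",ring.min(0).round(0),ring.max(0).round(0))
# white profiles across lateral line at handle: along y at d, z=.075 plane
c=w["frame"].astype(int);m=(c.min(2)>105)&(c.max(2)-c.min(2)<28)
for d,z in((-.068,.06),(-.062,.075),(-.055,.08)):
    print(d,z,''.join('#' if m[int(round(v)),int(round(u))] else '.' for u,v in(proj(w,P3(d,y,z),T) for y in np.arange(-.03,.0301,.002))))
for y in(-.02,0,.02): print(y,''.join('#' if m[int(round(v)),int(round(u))] else '.' for u,v in(proj(w,P3(d,y,.094),T) for d in np.arange(-.09,.06,.003))))
for d in(-.02,0.,.02): print(d,''.join('#' if m[int(round(v)),int(round(u))] else '.' for u,v in(proj(w,P3(d,y,.094),T) for y in np.arange(-.06,.0601,.003))))
```

```text
[ 0.42981229 -0.23785279  0.13193081] [-45.5  23.8 137.4 133.8  23.6 -68.2]
[-0.07, 0.05, -0.17, 0.0, 1.12, -0.05]
[0.12, 0.05, 9.83, 0.0, 1.12, -0.05]
handle out [324. 216.] top [324. 191.]
ring [273.  75.] [375. 158.]
-0.068 0.06 ...........#####...............
-0.062 0.075 .....###############.#.#.......
-0.055 0.08 ..########.###########....#....
-0.02 .......##############.#.....#..##....##..#........
0 ..##########################################......
0.02 .............##.#.############.######.#.#.........
-0.02 #.......#......#############...#.........
0.0 ......##........#######..#.###..#........
0.02 .........#...#.################..........
```

The handle shows about 3.5 mm to the right of the model, so I'll shift to match and go in.

>>> play_rows(
  commands=[
    [[0.1,0.4,2,0,1,0],[0.1,0.4,4,0,1,0],[0.1,0.4,6,0,1,0],[0.1,0.4,8,0,1,0],[0.1,0.4,9.3,0,1,0],[0.1,0.4,9.8,0,1,0],[0.1,0.4,9.8,0,1,0]],
  ],
)

```text
time: 14.97
tool_pos: [0.4881, -0.2587, 0.056]
ee_rot: [[0.731, -0.308, 0.61], [-0.236, -0.952, -0.197], [0.64, -0.001, -0.768]]
ft_force: [0.8, 0.4, -0.2]
width: 0.0495
gripper_force: 0.0
```

Run:
```python
from kin import *
s=arm.read_state();print(s["tool_pos"],s["ft_force"]);w=arm.get_image("wrist");pickle.dump((s,w),open("w12.pkl","wb"));T=wristT(w,s);Tl=np.array(w["tool_from_camera"])
c=w["frame"].astype(int);m=(c.min(2)>105)&(c.max(2)-c.min(2)<28)
# sample in tool frame: lateral y at given tool x (forward/up) and depth z
for x,z in((0,-.014),(0,-.005),(.01,-.014),(-.01,-.014),(.02,-.02)):
    print(x,z,''.join('#' if m[int(round(v)),int(round(u))] else '.' for u,v in(proj(w,[x,y,z],Tl) for y in np.arange(-.03,.0301,.002))))
```

```text
[ 0.48805344 -0.25871888  0.05595935] [ 0.8286343   0.39237124 -0.16586638]
0 -0.014 .............######............
0 -0.005 ............########...........
0.01 -0.014 ##......############.........##
-0.01 -0.014 ..............#####............
0.02 -0.02 .......###.#.###########.......
```

The handle is centred between the pads. Closing.

>>> play_rows(
  commands=[
    [[0,0.1,0,0,0,0],[0,0.1,0,0,0,0],[0,0.1,0,0,0,0],[0,0.1,0,0,0,0],[0,0.1,0,0,0,0],[0,0.1,0,0,0,0]],
  ],
  grip=0,
  grip_force=80,
)

```text
time: 15.52
tool_pos: [0.487, -0.2609, 0.058]
ee_rot: [[0.729, -0.31, 0.611], [-0.237, -0.951, -0.199], [0.643, 0.001, -0.766]]
ft_force: [-3.8, 2.4, 8.5]
width: 0.0166
gripper_force: 75.7
```

Run:
```python
from kin import *
s=arm.read_state();p=np.array(s["tool_pos"]);Rt=np.array(s["ee_rot"]);print(p,s["ft_force"],s["width"])
rows((p+[0,0,.03],Rt),(p+[0,0,.09],Rt))
```

```text
[ 0.48695143 -0.26086526  0.05800673] [-3.78731017  2.38762529  8.45808074] 0.016551905471102035
[1.93, 0.0, -2.3, 0.0, 0.0, 0.0]
[5.78, 0.01, -6.89, 0.0, 0.0, 0.0]
```

>>> play_rows(
  commands=[
    [[0.6,0,-0.8,0,0,0],[1.3,0,-1.6,0,0,0],[2.1,0,-2.5,0,0,0],[3,0,-3.5,0,0,0],[3.9,0,-4.6,0,0,0],[4.8,0,-5.7,0,0,0],[5.8,0,-6.9,0,0,0],[5.8,0,-6.9,0,0,0]],
  ],
)

```text
time: 16.18
tool_pos: [0.4876, -0.2613, 0.1498]
ee_rot: [[0.728, -0.31, 0.612], [-0.236, -0.951, -0.201], [0.644, 0.002, -0.765]]
ft_force: [-0.1, -0.3, -3.0]
width: 0.0163
gripper_force: 76.5
```

Run:
```python
from kin import *
s=arm.read_state();print(s["tool_pos"],np.array(s["ft_force"]).round(1),s["width"],np.array(s["qpos"]).round(0))
d=arm.get_image("side");pickle.dump(d,open("s13.pkl","wb"))
# mug silhouette in side view vs predicted (gripper-attached)
b=np.array([.5395,-.273])+R.from_euler('z',-18,degrees=True).apply([0,-.0035,0])[:2]
up=s["tool_pos"][2]-.058
ring=lambda z:np.array([proj(d,[b[0]+.041*np.cos(a),b[1]+.041*np.sin(a),z+up]) for a in np.linspace(0,6.28,60)])
for z in(0,.094): r=ring(z);print(z,r.min(0).round(1),r.max(0).round(1))
r=np.vstack([ring(0),ring(.094)]);x0,y0=(r.min(0)-12).astype(int);x1,y1=(r.max(0)+12).astype(int)
c=d["frame"].astype(int);m=(c.min(2)>110)&(c.max(2)-c.min(2)<30)
for y in range(y0,y1,3): print(y,''.join('#' if m[y,x] else '.' for x in range(x0,x1)))
print(x0)
rows(mtcp([.5,-.1],-10,.09,0,40),mtcp(mach(-.11),MY,.085,0,40))
```

```text
[ 0.48758636 -0.26128431  0.149804  ] [-0.1 -0.3 -3. ] 0.016253253021091048 [-42.  24. 129. 125.  19. -56.]
0 [307.7 229.9] [334.  244.4]
0.094 [307.8 204.1] [334.9 217.6]
192 ...................................................
195 ...................................................
198 ...................................................
201 ...................................................
204 ...................................................
207 ....................#########.########.............
210 ................##########..#..##########..........
213 ....#..#..#.....########..#.#.############.........
216 ......###..#...############..############..........
219 .........##....#######..##......########...........
222 ...............##########.##############...........
225 ...............########...........#####............
228 ..............##########################...........
231 ..............#########################............
234 ...............########################............
237 ...............#######################.............
240 .................####################..............
243 ...................................................
246 ...................................................
249 ...................................................
252 ...................................................
255 ...................................................
295
[-7.04, -14.97, -5.66, 5.24, -0.05, -6.09]
[-9.74, -24.57, -7.3, 7.17, -0.05, -8.38]
```

The mug is held upright to about 2°. Carrying it to the front of the machine.

>>> play_rows(
  commands=[
    [[-0.5,-1.3,-0.4,0.4,0,-0.4],[-1.4,-3.6,-1.1,1.1,0,-1.2],[-2.5,-6.3,-1.9,1.8,0,-2.1],[-3.6,-9.1,-2.7,2.7,0,-3.1],[-4.7,-11.8,-3.5,3.4,0,-4],[-5.8,-14.6,-4.3,4.3,0,-5],[-6.9,-17.3,-5.1,5,0,-5.9],[-8,-20,-6,5.8,0,-6.8]],
  ],
)

```text
time: 16.9
tool_pos: [0.4532, -0.0391, 0.1407]
ee_rot: [[0.759, -0.158, 0.632], [-0.122, -0.987, -0.102], [0.64, 0.0, -0.769]]
ft_force: [0.4, -0.4, -2.2]
width: 0.0163
gripper_force: 76.6
```

Run:
```python
from kin import *
s=arm.read_state();print(s["tool_pos"],inm(s["tool_pos"]),s["width"])
rows(mtcp(mach(-.10),MY,.085,0,40))
```

```text
[ 0.45320166 -0.03912661  0.1406624 ] [-0.1518 -0.0482  0.1407] 0.016255547179762596
[-0.19, -4.81, -0.24, 1.37, 0.22, -1.61]
```

>>> play_rows(
  commands=[
    [[0,-1.5,0,0.4,0,-0.5],[-0.1,-3,-0.1,0.8,0.1,-1],[-0.2,-4.3,-0.1,1.2,0.2,-1.4],[-0.2,-4.8,-0.2,1.4,0.2,-1.6],[-0.2,-4.8,-0.2,1.4,0.2,-1.6],[-0.2,-4.8,-0.2,1.4,0.2,-1.6]],
  ],
)

```text
time: 17.4
tool_pos: [0.4589, 0.0077, 0.1416]
ee_rot: [[0.76, -0.121, 0.639], [-0.094, -0.993, -0.077], [0.644, -0.002, -0.765]]
ft_force: [-0.6, 0.2, -2.8]
width: 0.0165
gripper_force: 76.6
```

Run:
```python
from kin import *
s=arm.read_state();p=np.array(s["tool_pos"]);print(p,inm(p),np.array(s["ee_rot"]).round(3).tolist())
w=arm.get_image("wrist");pickle.dump((s,w),open("w14.pkl","wb"));T=wristT(w,s)
up=p[2]-.058;c=w["frame"].astype(int);m=(c.min(2)>105)&(c.max(2)-c.min(2)<28)
b=inm(p)+[.053,0,0]
print("expect bowl",b)
for dx in(-.02,0,.02): print(dx,''.join('#' if m[int(round(v)),int(round(u))] else '.' for u,v in(proj(w,np.append(mach(b[0]+dx,b[1]+y),.094+up),T) for y in np.arange(-.06,.0601,.003))))
for y in(-.02,0,.02): print(y,''.join('#' if 0<=v<400 and m[int(round(v)),int(round(u))] else '.' for u,v in(proj(w,np.append(mach(b[0]+x,b[1]+y),.094+up),T) for x in np.arange(-.06,.0601,.003))))
d=arm.get_image("side");pickle.dump(d,open("s14.pkl","wb"))
c=d["frame"].astype(int);m=(c.min(2)>110)&(c.max(2)-c.min(2)<30)
q=proj(d,np.append(mach(*b[:2]),.047+up)).astype(int);print(q)
for y in range(q[1]-24,q[1]+26,2): print(y,''.join('#' if m[y,x] else '.' for x in range(q[0]-25,q[0]+40)))
for x in(-.041,.041):print([proj(d,np.append(mach(b[0]+x,b[1]),z+up)).round(1).tolist() for z in(0,.094)])
```

```text
[0.45893205 0.00770302 0.14164761] [-0.1518 -0.001   0.1416] [[0.76, -0.121, 0.639], [-0.094, -0.993, -0.077], [0.644, -0.002, -0.765]]
expect bowl [-0.0988 -0.001   0.1416]
-0.02 .........##......#############..#........
0 ........#........############....#.......
0.02 ...........#...#.###############.........
-0.02 .......###...................###.........
0 ######.#########################...#.....
0.02 ..#.#..########################....#.....
[296 187]
163 .#........................................................######.
165 .................................................................
167 .................................................................
169 .................................................................
171 .................................................................
173 .......................#.....#...................................
175 ..................########.#########.............................
177 .................###########.#########...........................
179 .................#########.##########............................
181 ....
[... 477 characters left out ...]
....
195 ................#############.#######............................
197 ................#####################............................
199 .................###################.............................
201 ...................################..............................
203 .................................................................
205 ....................................................#............
207 ....................................................##...........
209 ....................................................##...........
211 .....................................................#...........
[[285.8, 199.3], [285.3, 176.0]]
[[308.2, 198.6], [308.2, 175.4]]
```

The bowl is at about x=-99 mm, y≈0 in the machine's frame. I'll drop 8 mm, go in 141 mm over the lip, then down.

Run:
```python
from kin import *
Rt=toolR(MY,40,'R');f=lambda x,z:(np.append(mach(x,-.001),z),Rt)
rows(f(-.1518,.133),f(-.10,.133),f(-.05,.133),f(-.011,.133))
```

```text
[-0.58, -0.04, 0.66, -0.06, -0.09, -0.09]
[3.38, -0.04, 4.0, -0.06, -0.09, -0.09]
[7.2, -0.05, 7.22, -0.06, -0.09, -0.09]
[10.19, -0.05, 9.73, -0.06, -0.09, -0.09]
```

>>> play_rows(
  commands=[
    [[-0.6,0,0.7,0,0,0],[0.6,0,1.7,0,0,0],[2,0,2.85,0,0,0],[3.4,0,4,0,0,0],[4.7,0,5.1,0,0,0],[6,0,6.2,0,0,0],[7.2,0,7.2,0,0,0],[7.2,0,7.2,0,0,0]],
  ],
)

```text
time: 18.17
tool_pos: [0.5625, -0.0058, 0.1338]
ee_rot: [[0.757, -0.123, 0.642], [-0.095, -0.992, -0.078], [0.646, -0.002, -0.763]]
ft_force: [-1.4, 0.3, -2.3]
width: 0.0163
gripper_force: 76.5
```

Run:
```python
from kin import *
s=arm.read_state();print(inm(s["tool_pos"]),s["ft_force"],s["width"],np.array(s["qpos"]).round(0))
Rt=toolR(MY,40,'R');f=lambda x,z:(np.append(mach(x,-.001),z),Rt)
rows(f(-.011,.133),f(-.011,.095),f(-.011,.088))
```

```text
[-0.0474 -0.0018  0.1338] [-1.39108201  0.29390416 -2.26099982] 0.01632652120002793 [ -7.  27. 129. 179.  16. -89.]
[2.73, -0.08, 2.41, -0.04, -0.27, -0.12]
[0.27, -0.08, 5.31, -0.04, -0.27, -0.12]
[-0.18, -0.07, 5.84, -0.04, -0.27, -0.12]
```

>>> play_rows(
  commands=[
    [[1,0,0.9,0,0,0],[2,-0.1,1.75,0,0,0],[2.7,-0.1,2.4,0,0,0],[2.7,-0.1,2.4,0,-0.3,0],[2,-0.1,3.2,0,-0.3,0],[1.3,-0.1,4.1,0,-0.3,0],[0.6,-0.1,4.9,0,-0.3,0],[0.3,-0.1,5.3,0,-0.3,0]],
  ],
)

```text
time: 18.83
tool_pos: [0.5949, -0.0078, 0.0935]
ee_rot: [[0.764, -0.122, 0.634], [-0.095, -0.993, -0.076], [0.638, -0.002, -0.77]]
ft_force: [-0.0, -0.3, -1.0]
width: 0.0165
gripper_force: 76.7
```

Run:
```python
from kin import *
s=arm.read_state();print(inm(s["tool_pos"]),s["ft_force"],s["width"])
p=np.array(s["tool_pos"]);up=p[2]-.058;b=inm(p)+[.053,0,0]
d=arm.get_image("side");pickle.dump(d,open("s15.pkl","wb"))
c=d["frame"].astype(int);m=(c.min(2)>110)&(c.max(2)-c.min(2)<30)
q=proj(d,np.append(mach(*b[:2]),.047+up)).astype(int);print(q)
for y in range(q[1]-20,q[1]+24,2): print(y,''.join('#' if m[y,x] else '.' for x in range(q[0]-25,q[0]+30)))
for x in(-.041,.041):print([proj(d,np.append(mach(b[0]+x,b[1]),z+up)).round(1).tolist() for z in(0,.094)])
Rt=toolR(MY,40,'R');rows((np.append(mach(-.011,-.001),.088),Rt))
```

```text
[-0.0149  0.0001  0.0935] [-0.01627555 -0.28241327 -1.00248293] 0.01646081485939855
[333 197]
177 .................................................######
179 ................................................#######
181 ......................##.......................########
183 ....................######......................#######
185 ...................##############...............#######
187 ..................###################...........#######
189 .................#####################..........#######
191 ..........##......###.################..........#######
193 ..................#########...########..........#######
195 .................####################..........########
197 ................#######..#.##.#######..........########
199 .................############.#######.........#########
201 ................#####################.........#########
203 ...........#...######################..........########
205 .............#..####################...........########
207 ................####################...........########
209 ................####################...........########
211 .................##################............########
213 ................##..#############..............########
215 ................###.#............................######
217 .................#.....................................
219 .......................................................
[[322.8, 209.3], [323.2, 186.8]]
[[344.4, 208.5], [345.5, 186.2]]
[-0.03, 0.12, 0.63, -0.1, 0.35, -0.07]
```

>>> play_rows(
  commands=[
    [[0.1,0.1,0.2,0,0,0],[0.1,0.1,0.35,0,0.2,0],[0,0.1,0.5,0,0.3,0],[0,0.1,0.6,0,0.3,0],[0,0.1,0.6,0,0.3,0]],
  ],
)

```text
time: 19.3
tool_pos: [0.6, -0.0092, 0.0904]
ee_rot: [[0.759, -0.121, 0.64], [-0.094, -0.993, -0.077], [0.645, -0.002, -0.764]]
ft_force: [-0.1, -0.3, -1.4]
width: 0.0168
gripper_force: 76.5
```

>>> play_rows(
  commands=[
    [[-0.1,0,0.1,0,0,0],[-0.15,0,0.2,0,0,0],[-0.2,0,0.25,0,0,0],[-0.2,0,0.25,0,0,0]],
  ],
)

```text
time: 19.63
tool_pos: [0.6001, -0.009, 0.0879]
ee_rot: [[0.757, -0.121, 0.642], [-0.094, -0.993, -0.077], [0.646, -0.002, -0.763]]
ft_force: [-7.2, 1.3, 10.0]
width: 0.0165
gripper_force: 77.6
```

There's contact at exactly the expected height. Releasing and backing off along the tool.

>>> play_rows(
  commands=[
    [[0,0,0,0,0,0],[0,0,0,0,0,0],[0,0,0,0,0,0],[0,0,0,0,0,0],[0,0,0,0,0,0]],
  ],
  grip=4,
)

```text
time: 20.05
tool_pos: [0.6001, -0.0091, 0.0869]
ee_rot: [[0.759, -0.121, 0.64], [-0.094, -0.993, -0.077], [0.644, -0.002, -0.765]]
ft_force: [-0.5, -0.6, -0.6]
width: 0.0401
gripper_force: 0.0
```

>>> play_rows(
  commands=[
    [[0,0,-0.8,0,0,0],[0,0,-1.8,0,0,0],[0,0,-3,0,0,0],[0,0,-4.5,0,0,0],[-0.5,0,-6.5,0,0,0],[-1.5,0,-8.5,0,0,0],[-2.5,0,-10,0,0,0],[-2.5,0,-10,0,0,0]],
  ],
)

```text
time: 20.72
tool_pos: [0.5137, 0.0015, 0.1486]
ee_rot: [[0.759, -0.121, 0.639], [-0.094, -0.993, -0.076], [0.644, -0.002, -0.765]]
ft_force: [0.2, -0.6, -0.3]
width: 0.04
gripper_force: 0.0
```

Run:
```python
from kin import *
s=arm.read_state();p=np.array(s["tool_pos"]);print(inm(p),s["width"],s["ft_force"])
w=arm.get_image("wrist");pickle.dump((s,w),open("w16.pkl","wb"));T=wristT(w,s)
c=w["frame"].astype(int);m=(c.min(2)>105)&(c.max(2)-c.min(2)<28)
st=lambda f,r:''.join('#' if 0<=v<399 and 0<=u<639 and m[int(round(v)),int(round(u))] else '.' for u,v in(proj(w,f(t),T) for t in r))
for x in(.02,.03,.04,.05): print(x,st(lambda y:np.append(mach(x,y),.124),np.arange(-.06,.0601,.003)))
for y in(-.025,0,.025): print(y,st(lambda x:np.append(mach(x,y),.124),np.arange(-.03,.11,.003)))
d=arm.get_image("side");c=d["frame"].astype(int);m=(c.min(2)>110)&(c.max(2)-c.min(2)<30)
q=proj(d,np.append(mach(.042),.077)).astype(int);print(q,[proj(d,np.append(mach(.042+a,0),z)).round(1).tolist() for a in(-.041,.041) for z in(.03,.124)])
for y in range(q[1]-20,q[1]+24,2): print(y,''.join('#' if m[y,x] else '.' for x in range(q[0]-25,q[0]+30)))
# tray front edge check
g=w["frame"].max(2)
for y in(.06,.05,-.05,-.06): print(y,[int(g[int(v),int(u)]) if 0<=v<400 and 0<=u<640 else -1 for u,v in(proj(w,np.append(mach(x,y),0),T) for x in np.arange(-.03,0,.002))])
```

```text
[-0.0966 -0.0005  0.1486] 0.04001122944529596 [ 0.22847989 -0.62426688 -0.31626901]
0.02 ........#.#...###############...##.......
0.03 ......###....################....###.....
0.04 ...######.....###############.....####...
0.05 ...######...#################.##.######..
-0.025 .#.#..##..###.##.....#....########.............
0 ##########.###########################.........
0.025 ...#.###.###.##.###.####.###########...........
[334 199] [[323.8, 210.6], [324.3, 188.2], [345.4, 209.8], [346.5, 187.5]]
179 ................#...............................#######
181 .....................##.......................#########
183 ......................##.......................########
185 ....................#############..............########
187 ..................####################.........########
189 .................#####################.........########
191 .................#####################.........########
193 ..................#############.######.........########
195 .................#####################.........########
197 .................###########.#########.........###
[... 320 characters left out ...]
.......####################.........#########
211 ..................###################.........#########
213 ...............##...###############...........#########
215 ...............###.#............................#######
217 ................#......................................
219 .......................................................
221 .......................................................
0.06 [197, 199, 191, 185, 193, 186, 144, 91, 54, 62, 54, 52, 56, 52, 58]
0.05 [196, 202, 193, 188, 194, 204, 191, 91, 54, 64, 61, 57, 54, 61, 64]
-0.05 [197, 204, 204, 198, 185, 199, 205, 141, 22, 20, 38, 44, 40, 42, 56]
-0.06 [202, 198, 215, 209, 191, 187, 199, 163, 0, 24, 27, 14, 27, 34, 43]
```

The mug is upright, centred within a few millimetres, and the tray is still home. Handing in.

```bash
python3 -c "
from station import arm
print(arm.hand_in())"
```

```text
the job is handed in; nothing more can be done
None
```

The job is handed in: by my last measurements the tray is fully home, the mug stands upright and released on the grille within a few millimetres of the spout's axis, and the arm never went near the tin, glass or teaspoon; the hand-in call returned no verdict.

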